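# Clear the exchange test desk

## Robot

A 7-joint arm with a two-finger parallel gripper is mounted at the origin on the work surface. World frame = base frame: x ahead of the robot, y to its left, z up, the work surface at z = 0. Lengths are in mm, angles in rad, forces in N, time in s.
With the tool pointing down it reaches from about 425 to 875 mm from the base axis. Payload 4.7 kg.
Tool frame: the origin (TCP) lies on the centre line of the jaws, within the pads' length; the fingertips stand 8 mm ahead of it and the grasp point (between the pads) lies 11 mm behind it; z points along the fingers, y is the direction in which the jaws open and shut (so a half turn about z gives the same grasp; the last joint's range is limited). The gripper opens to 85 mm and grips with 20 to 120 N. Pads are 22 mm wide; open, the fingers measure 114 mm over their backs; the gripper's body (76 mm by 85 mm) begins 54 mm behind the grasp point. The pads swing forward as they close: fully open they stand 13 mm farther back than shut.
Start: joints at [-1.291, 0.321, -0.07, 1.45, 0.023, 1.371, -0.057], TCP at [170.769, 627.186, 239.349] pointing down, gripper open.
Joint ranges: [-2.86, 2.86], [-0.3, 2.09], [-1.38, 1.24], [0.06, 2.45], [-1.56, 4.7], [0.09, 2.05], [-2.69, 2.69]. Speed limits (rad/s): [2.57, 2.57, 3.14, 3.14, 3.14, 3.14, 3.14].

## Interface

Orientations are given as a unit quaternion [x, y, z, w].
In Python, from plant import sensors, eyes, job_done gives the robot as it stands. The module is installed in compiled form; this text tells all that it offers.
- The arm moves only by the tool send_rows, never from a script. Its argument "series" is a list of rows, each an object with "translation": the shift along the tool's x, y, z in mm, a list of three; "twist": the turn, a rotation vector about the tool's x, y, z in rad, a list of three; "hand": the closure in counts, from 0 (fully open) to 255 (shut). In form: [{"translation": [tx, ty, tz], "twist": [ax, ay, az], "hand": hand}, ...]. A call has 1 to 5 rows; each row shifts and turns the commanded pose from where the row before left it, along the tool's axes as they then stand; what a row does not reach is not made up. A row lasts 1/8 s, in which the tool goes at most 62.5 mm and 10.7 degrees, less where a joint would pass 70% of its speed; a pose out of reach is approached as far as the arm can. A call with a gripper value outside its range is refused whole. The fingers move at their own pace and stop on an object; the grip force is fixed at half the most. Time passes only in rows, so rows that do not move let the fingers close. It gives the time, the measured TCP pose, the force and the opening at its end, in the units of the state.
- sensors.state(): the state, without advancing time (a new reading comes with each control period).
- eyes.read_camera(name): name is "side" or "top" or "wrist"; returns a dict with "image" (420x560x3 uint8, red, green, blue), "fx", "fy", "cx", "cy" (pixels), "world_to_cam" (4x4, takes a point from world to camera coordinates); the wrist camera has in their place "tool_from_camera" (4x4, takes a point from camera to tool coordinates, whose origin is the TCP and whose axes are the flange's). Camera axes: x right, y down, z forward; pixel columns grow to the right and rows downward; lengths in mm; the calibration is good to about 2 mm. A picture is of the moment at which its call begins: read the wrist's pose just before it. There is no depth.
- job_done(): hands the job in, once; it reports no verdict.
The state is a dict: "clock": time; "joints": joint angles; "joint_vel": joint speeds; "joint_efforts": joint torques, N m; "ee_pos": TCP position; "tool_rot": TCP orientation; "wrist_force": force on the tool from outside, world axes, zero at the start; "wrist_torque": the same for the moment, N m; "width": finger opening in mm.
Only numpy, scipy, OpenCV 4.12 (cv2) and the standard library are available. Lean on these libraries where they do the work, as an engineer would, in place of code of your own. Each camera call takes 0.05 s, during which the arm holds its last target. There are 200 camera calls.

## Task

Clear the test desk for the night: sort the loose brass shells by length, laying the short ones side by side across the lane of the narrow rack and the long ones side by side across the lane of the wide rack, each flat between the rails, and hang the test set by its handle on both prongs of the hook stand. When all that is done, push the desk supply toggle over to off (away from the robot). Leave the porcelain insulator and the red key handle where they are.

Things in the scene. Friction and masses are not known exactly. Their poses are not given: they have to be found in the camera images.
- shell_short1: one of the brass connector shells, the short sort: 70 mm long over all; a 25 mm round barrel with two square 28 x 28 mm collars (10 mm wide; one at the -x end, one ending 10 mm before the +x end, then a 20 mm round nose). Grip it on the barrel between them. About 120 g. Origin: middle of its length, on its axis (14 mm up); x axis along its length. Sorts differ only in length. May be absent
- shell_short2: one of the brass connector shells, the short sort: 70 mm long over all; a 25 mm round barrel with two square 28 x 28 mm collars (10 mm wide; one at the -x end, one ending 10 mm before the +x end, then a 20 mm round nose). Grip it on the barrel between them. About 120 g. Origin: middle of its length, on its axis (14 mm up); x axis along its length. Sorts differ only in length. May be absent
- shell_short3: one of the brass connector shells, the short sort: 70 mm long over all; a 25 mm round barrel with two square 28 x 28 mm collars (10 mm wide; one at the -x end, one ending 10 mm before the +x end, then a 20 mm round nose). Grip it on the barrel between them. About 120 g. Origin: middle of its length, on its axis (14 mm up); x axis along its length. Sorts differ only in length. May be absent
- shell_long1: one of the brass connector shells, the long sort: 105 mm long over all; a 25 mm round barrel with two square 28 x 28 mm collars (10 mm wide; one at the -x end, one ending 10 mm before the +x end, then a 20 mm round nose). Grip it on the barrel between them. About 180 g. Origin: middle of its length, on its axis (14 mm up); x axis along its length. Sorts differ only in length. May be absent
- shell_long2: one of the brass connector shells, the long sort: 105 mm long over all; a 25 mm round barrel with two square 28 x 28 mm collars (10 mm wide; one at the -x end, one ending 10 mm before the +x end, then a 20 mm round nose). Grip it on the barrel between them. About 180 g. Origin: middle of its length, on its axis (14 mm up); x axis along its length. Sorts differ only in length. May be absent
- shell_long3: one of the brass connector shells, the long sort: 105 mm long over all; a 25 mm round barrel with two square 28 x 28 mm collars (10 mm wide; one at the -x end, one ending 10 mm before the +x end, then a 20 mm round nose). Grip it on the barrel between them. About 180 g. Origin: middle of its length, on its axis (14 mm up); x axis along its length. Sorts differ only in length. May be absent
- rack_narrow: fixed metal sorting rack, the narrow one, for the 70 mm shells: a 200 mm long lane, 84 mm wide inside, between 6 mm rails 16 mm high; floor 4 mm above the desk; a 7 mm high, 3 mm thick lip at each end. Shells lie side by side, each across the lane; room for three at 58 mm. Origin: centre of its underside; x along the lane (the row), y across
- rack_wide: fixed metal sorting rack, the wide one, for the 105 mm shells: a 200 mm long lane, 119 mm wide inside, between 6 mm rails 16 mm high; floor 4 mm above the desk; a 7 mm high, 3 mm thick lip at each end. Shells lie side by side, each across the lane; room for three at 58 mm. Origin: centre of its underside; x along the lane (the row), y across
- testset: portable test set: grey steel case 46 (x) x 120 (y) x 70 (z) mm standing upright on the desk, with a rigid steel bail handle on top; about 0.4 kg. Origin: centre of its underside; z up. It stands at an arbitrary turn; the dial side is -x; it may hang either way round
- testset_bar (a point): middle of the test set's handle bar: a round bar 10 mm thick, 110 mm long along the case's y axis, its axis 120 mm above the case's underside (50 mm above the case's top); uprights of 10 mm at both ends. Axes as those of the case
- hook: fixed double-hook stand of dark steel: two 8 mm thick prongs, centres 64 mm apart, point along its -x, roughly at the robot. Each falls gently from the post (55 mm behind the seat, 212 mm high) to its seat, then rises to a tip 32 mm out in -x and 24 mm above the seat; between the prongs is free. Origin: on the desk below the seat; x from tips to post, y from prong to prong
- hook_seat (a point): midway between the prongs at their seats: where the middle of a 10 mm bar lies, 200 mm above the desk, when it rests in both prongs along the stand's y axis. To get in from the front, the bar's axis must pass over the tips, more than 33 mm above this point. Axes as those of the stand
- switch_box: fixed grey box of the desk supply switch, 70 (x) x 60 (y) x 40 (z) mm, carrying an upright toggle. Origin: centre of its underside; the toggle swings in its x-z plane, hinge on the middle of its top, 40 mm up
- toggle (a joint): angle of the top-heavy, over-centre toggle: 0 = on, leaning 0.4 rad to the box's -x (towards the robot); 0.8 = off, leaning 0.4 rad to +x; it falls by itself to whichever side it has been pushed past 0.4. Half a newton at the tip moves it
- toggle_tip (a point): centre of the top end of the toggle, 58 mm from its hinge; its black grip is 18 mm thick and 20 mm long, just below this point, on a 10 mm stem
- insulator: bystander: white porcelain insulator standing upright, 44 mm wide, 56 mm high; origin at the centre of its underside
- key_handle: bystander: red bakelite key handle with a steel stem, lying, 62 x 18 x 16 mm; origin near its middle, on the desk

How it is judged:
By the outcome, as a careful person would: the job done as asked, in the order asked, and still so for the second after the job is handed in, with the robot touching nothing.
Of shell_short1, shell_short2, shell_short3, shell_long1, shell_long2, shell_long3 only 4 to 6 are there at a start; the rules pass over those that are not, and their reading is None.
At some moment in a run one of shell_short1, shell_short2, shell_short3, shell_long1, shell_long2, shell_long3 may be knocked a few centimetres aside while the robot is not near it.
It also fails if it takes over 210 s, if anything falls off the work surface, if the arm or the gripper's body presses on something with over 40 N, if the wrist force passes 120 N, or if a joint passes its speed limit or range.

## Working session

There is one attempt and no reset: what is moved stays moved. The work goes in short steps, Python scripts to look and compute and a tool call to move; the robot and the scene stay as the last step left them, time stands still between calls to the robot, and variables do not carry over. Pictures are saved under pics/ and viewed, about 12 in all and at most 16, crops included, and the job is handed in when it is done.

Besides the shell and the picture viewer there is one more tool, called after "Request:" in YAML: its name, and indented under it one key for each argument. send_rows: Moves the arm, as the interface text tells. Its arguments: {"type":"object","properties":{"series":{"type":"array","items":{"type":"object","properties":{"translation":{"type":"array","items":{"type":"number"}},"twist":{"type":"array","items":{"type":"number"}},"hand":{"type":"number"}}}}},"required":["series"]}

```bash
mkdir -p pics
cat > h.py <<'E'
import numpy as np, cv2
from plant import sensors, eyes, job_done
from scipy.spatial.transform import Rotation as R
def grab(n,f=None):
    s=sensors.state(); c=eyes.read_camera(n); c['s']=s
    if f: cv2.imwrite('pics/'+f,c['image'][:,:,::-1])
    if n=='wrist':
        T=np.eye(4);T[:3,:3]=R.from_quat(s['tool_rot']).as_matrix();T[:3,3]=s['ee_pos']
        c['c2w']=T@c['tool_from_camera']
    else: c['c2w']=np.linalg.inv(c['world_to_cam'])
    return c
def ray(c,u,v):
    d=c['c2w'][:3,:3]@np.array([(u-c['cx'])/c['fx'],(v-c['cy'])/c['fy'],1]); return c['c2w'][:3,3],d
def onz(c,u,v,z):
    o,d=ray(c,u,v); return o+d*(z-o[2])/d[2]
def proj(c,p):
    q=np.linalg.inv(c['c2w'])@np.append(p,1); return np.array([c['fx']*q[0]/q[2]+c['cx'],c['fy']*q[1]/q[2]+c['cy']])
def tri(c1,a,c2,b):
    o1,d1=ray(c1,*a);o2,d2=ray(c2,*b)
    t=np.linalg.lstsq(np.c_[d1,-d2],o2-o1,rcond=None)[0]
    p,q=o1+d1*t[0],o2+d2*t[1]; return (p+q)/2,np.linalg.norm(p-q)
E
python3 - <<'E'
from h import *
for n in ['top','side','wrist']:
    c=grab(n,n+'0.png'); print(n,c['fx'],c['cx'],c['c2w'].round(2).tolist())
s=sensors.state(); print(s)
E
```

```text
top 515.8797022250984 279.66267438991656 [[0.03, -0.98, 0.19, 341.19], [-1.0, -0.03, -0.03, -24.51], [0.04, -0.19, -0.98, 1291.62], [0.0, 0.0, 0.0, 1.0]]
side 380.5720168169242 275.016050796168 [[0.8, -0.4, 0.44, 220.21], [-0.6, -0.56, 0.57, -485.22], [0.02, -0.72, -0.69, 685.38], [0.0, 0.0, 0.0, 1.0]]
wrist 316.69068456366153 279.46665496391796 [[0.26, 0.93, 0.27, 101.7], [0.97, -0.25, -0.08, 646.33], [-0.0, 0.28, -0.96, 373.32], [0.0, 0.0, 0.0, 1.0]]
{'clock': 0.15, 'joints': array([-1.2909157 ,  0.32165455, -0.07008883,  1.45141063,  0.02261231,
        1.37080368, -0.05688357]), 'joint_vel': array([-3.38255709e-04, -3.47700503e-03, -1.07062798e-03, -4.17629019e-03,
        8.78847834e-05, -1.34835408e-03, -7.79547592e-04]), 'joint_efforts': array([-1.50700998e-05, -4.94099236e+01, -3.82793946e-01, -3.14686167e+01,
        1.30207741e-02,  8.29105382e-03, -5.45848849e-06]), 'ee_pos': array([170.67017866, 626.77593272, 238.46563529]), 'tool_rot': array([ 1.32475952e-01,  9.91185940e-01, -7.43150833e-04, -4.98142508e-05]), 'wrist_force': array([-0.21156572, -0.03806966, -0.27794113]), 'wrist_torque': array([-0.02610885,  0.01421206,  0.03735197]), 'width': 85.21354432703}
```

View pics/top0.png

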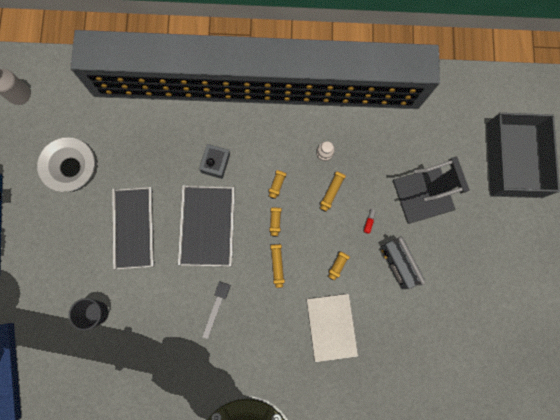

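View pics/side0.png

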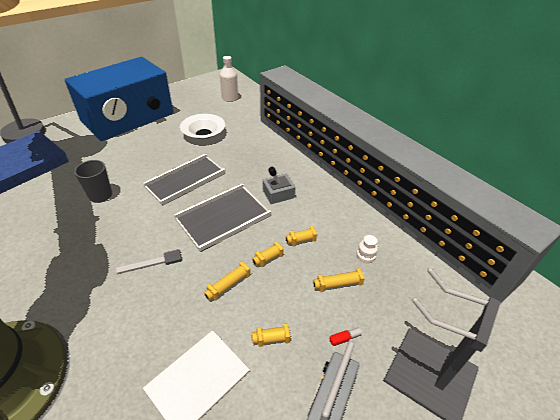

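Three short shells (around (277,184), (275,222), (339,265)) and two long ones ((278,265), (332,191)) are visible in top. The narrow rack is at (132,228), the wide rack at (207,226), the switch at (214,160), the hook at (430,190) and the test set at (402,262).

```bash
cat > m.py <<'E'
from h import *
def shells(c,z=14,amin=60):
    hsv=cv2.cvtColor(c['image'],cv2.COLOR_RGB2HSV)
    m=cv2.inRange(hsv,(14,120,60),(32,255,255)); m=cv2.morphologyEx(m,cv2.MORPH_CLOSE,np.ones((3,3)))
    out=[]
    for k in cv2.findContours(m,cv2.RETR_EXTERNAL,cv2.CHAIN_APPROX_NONE)[0]:
        if cv2.contourArea(k)<amin: continue
        P=np.array([onz(c,*p,z)[:2] for p in k[:,0].astype(float)],np.float32)
        (x,y),(w,h),a=cv2.minAreaRect(P)
        b=cv2.boxPoints(((x,y),(w,h),a)); e=[b[1]-b[0],b[2]-b[1]]; l=max(e,key=np.linalg.norm)
        out.append((round(x,1),round(y,1),round(max(w,h)),round(min(w,h)),round(float(np.arctan2(l[1],l[0])%np.pi),3),tuple(k[:,0].mean(0).round().astype(int))))
    return out
if __name__=='__main__':
    c=grab('top'); 
    for s in shells(c):
        print(s)
    g=cv2.cvtColor(c['image'],cv2.COLOR_RGB2GRAY)
    big=cv2.resize(c['image'][110:310,90:490],None,fx=2,fy=2,interpolation=cv2.INTER_CUBIC); cv2.imwrite('pics/top1.png',big[:,:,::-1])
    for z,box in((10,(105,180,160,280)),(10,(172,180,240,280))):
        x0,y0,x1,y1=box; sub=c['image'][y0:y1,x0:x1]
        m=(sub.min(2)>165).astype('uint8'); pts=np.argwhere(m)[:,::-1]+[x0,y0]
        P=np.array([onz(c,*p,16)[:2] for p in pts.astype(float)],np.float32)
        print('rack',cv2.minAreaRect(P),len(P))
E
python3 m.py
```

```text
(428.8, -212.9, 70, 29, 2.661, (np.int64(338), np.int64(265)))
(425.1, -63.6, 105, 25, 0.111, (np.int64(277), np.int64(265)))
(534.4, -53.1, 68, 27, 0.026, (np.int64(275), np.int64(221)))
(617.0, -196.9, 107, 27, 2.699, (np.int64(332), np.int64(191)))
(630.2, -55.4, 72, 26, 2.809, (np.int64(277), np.int64(183)))
(1040.0, -63.8, 1514, 95, 1.572, (np.int64(279), np.int64(31)))
rack ((509.29425048828125, 298.97076416015625), (197.5467529296875, 94.56275177001953), 5.740699768066406) 272
rack ((519.3984985351562, 116.42086791992188), (197.373046875, 129.5100860595703), 0.3200957179069519) 299
```

View pics/top1.png

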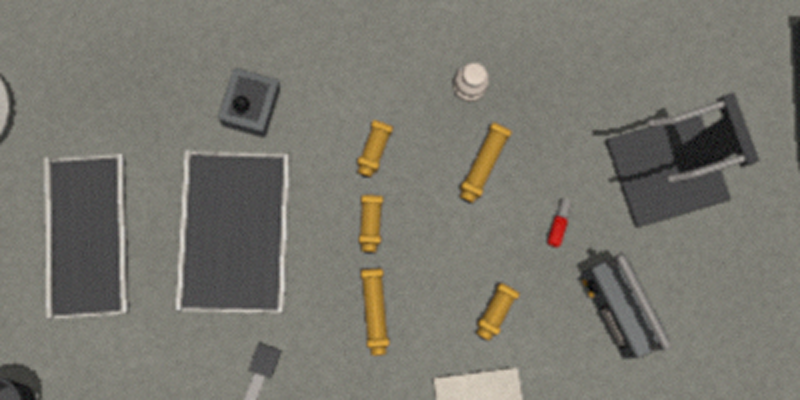

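Request:
send_rows:
  series:
    - {"translation": [-43,-29,0],"twist": [0,0,0],"hand": 0}
    - {"translation": [-43,-29,0],"twist": [0,0,0],"hand": 0}
    - {"translation": [-43,-29,0],"twist": [0,0,0],"hand": 0}
    - {"translation": [-43,-29,0],"twist": [0,0,0],"hand": 0}
    - {"translation": [-43,-29,0],"twist": [0,0,0],"hand": 0}

```text
clock: 0.82
ee_pos: [341.1, 429.3, 239.3]
tool_rot: [0.132, 0.991, 0.0, 0.0]
wrist_force: [0.8, 0.4, -0.3]
width: 85.2
```

Request:
send_rows:
  series:
    - {"translation": [-43,-29,0],"twist": [0,0,0],"hand": 0}
    - {"translation": [-43,-29,0],"twist": [0,0,0],"hand": 0}
    - {"translation": [-43,-29,0],"twist": [0,0,0],"hand": 0}
    - {"translation": [-43,-29,0],"twist": [0,0,-0.133],"hand": 0}
    - {"translation": [-35,-35,0],"twist": [0,0,-0.133],"hand": 0}

```text
clock: 1.45
ee_pos: [506.6, 232.9, 239.3]
tool_rot: [-0.002, 1.0, 0.0, 0.0]
wrist_force: [0.2, 0.3, -0.7]
width: 85.2
```

Request:
send_rows:
  series:
    - {"translation": [0,0,0],"twist": [0,0,0],"hand": 0}
    - {"translation": [0,0,0],"twist": [0,0,0],"hand": 0}

```text
clock: 1.7
ee_pos: [505.3, 234.8, 239.1]
tool_rot: [0.0, 1.0, 0.0, -0.0]
wrist_force: [0.5, 0.5, -0.1]
width: 85.4
```

```bash
cat >> h.py <<'E'
def plan(t,psi=None,name=''):
    s=sensors.state(); M=R.from_quat(s['tool_rot']).as_matrix(); p=np.array(s['ee_pos'])
    d=M.T@(np.array(t,float)-p); cur=np.arctan2(M[1,0],M[0,0])
    tw=0 if psi is None else -((psi-cur+np.pi)%(2*np.pi)-np.pi)
    print(name,'ee',p.round(1),'psi %.3f'%cur,'| tool d',d.round(1),'dist %.0f'%np.linalg.norm(d),'twist z %.3f'%tw,'z-ax',M[:,2].round(3),'w %.1f'%s['width'],'t %.1f'%s['clock'],'j7 %.2f'%s['joints'][6])
E
python3 - <<'E'
from h import *
c=grab('wrist','w1.png'); np.save('w1.npy',c['c2w']); plan((510,230,240),np.pi)
E
```

```text
ee [504.9 235.6 239.1] psi -3.140 | tool d [-5.1 -5.6 -0.9] dist 8 twist z 0.001 z-ax [-0.001  0.001 -1.   ] w 85.1 t 1.8 j7 1.12
```

View pics/w1.png

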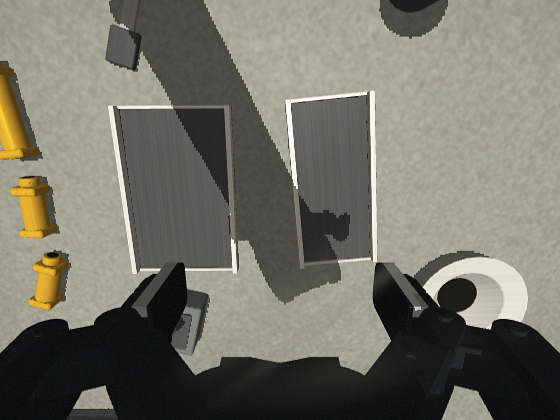

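The racks' outer corners are at: wide (110,107), (230,106), (133,272), (236,271); narrow (287,100), (374,92), (301,267), (376,261).

Run:
```python
from h import *
c=grab('wrist')
for n,k in (('wide',[(109.5,107),(230,106),(133,272),(236.5,272)]),('narrow',[(287,100),(375,92),(301,268),(376,262)])):
    P=np.array([onz(c,u,v,16)[:2] for u,v in k]); print(n,P.round(1).tolist(),'c',P.mean(0).round(1))
    print('widths',np.linalg.norm(P[0]-P[1]),np.linalg.norm(P[2]-P[3]),'len',np.linalg.norm(P[0]-P[2]),np.linalg.norm(P[1]-P[3]))
    for a,b in((0,2),(1,3)): d=P[b]-P[a]; print('ang',np.arctan2(d[1],d[0]))
    for a,b in((0,1),(2,3)): d=P[b]-P[a]; print('ang-pi/2',np.arctan2(d[1],d[0])-np.pi/2)
t=grab('top')
f=lambda x,y:(90+x/2,110+y/2)
for n,k in (('wide',[(287.5,153.5),(187,152),(282,312),(178,310.5)][::1]),('narrow',[(122,156),(46,159),(126,313),(49,317)])):
    P=np.array([onz(t,*f(*q),16)[:2] for q in k]); print(n,P.round(1).tolist(),'c',P.mean(0).round(1))
for q in[(620,257),(665,347)]: print('bar',onz(t,*f(*q),120))
plan((480,-60,330),np.pi)
```

```text
wide [[421.5, 53.5], [420.3, 183.1], [617.3, 54.0], [617.1, 183.1]] c [519.  118.4]
widths 129.68279684098127 129.07763649515448 len 195.76774792992973 196.8104651027167
ang 0.0028667559136864697
ang -0.00019264828016774086
ang-pi/2 0.009800456899178966
ang-pi/2 0.0017618270774752975
narrow [[414.0, 244.4], [405.8, 337.8], [611.5, 263.4], [603.1, 355.9]] c [508.6 300.4]
widths 93.82061291572796 92.87108861859016 len 198.32524093033533 198.14921407175714
ang 0.09632425599812516
ang 0.09153903359857729
ang-pi/2 0.08773916115633784
ang-pi/2 0.08957125845915237
wide [[619.2, 52.3], [616.8, 178.4], [420.3, 50.5], [418.5, 177.2]] c [518.7 114.6]
narrow [[608.9, 259.0], [601.9, 352.9], [413.7, 239.9], [406.2, 332.3]] c [507.7 296. ]
bar [ 487.84131458 -340.62339012  120.        ]
bar [ 386.86300918 -390.22679033  120.        ]
 ee [504.8 235.9 239.3] psi -3.139 | tool d [  25.6 -295.8  -90.9] dist 311 twist z 0.003 z-ax [-0.  0. -1.] w 85.3 t 1.9 j7 1.12
```

Request:
send_rows:
  series:
    - {"translation": [5,-59,-18],"twist": [0,0,0],"hand": 0}
    - {"translation": [5,-59,-18],"twist": [0,0,0],"hand": 0}
    - {"translation": [5,-59,-18],"twist": [0,0,0],"hand": 0}
    - {"translation": [5,-59,-18],"twist": [0,0,0],"hand": 0}
    - {"translation": [5,-59,-18],"twist": [0,0,0],"hand": 0}

```text
clock: 2.48
ee_pos: [480.3, -61.3, 330.2]
tool_rot: [-0.001, 1.0, 0.0, 0.001]
wrist_force: [-0.0, 0.4, -0.3]
width: 85.5
```

Request:
send_rows:
  series:
    - {"translation": [0,0,0],"twist": [0,0,0],"hand": 0}
    - {"translation": [0,0,0],"twist": [0,0,0],"hand": 0}
    - {"translation": [0,0,0],"twist": [0,0,0],"hand": 0}

```text
clock: 2.85
ee_pos: [480.7, -58.3, 328.7]
tool_rot: [-0.002, 1.0, 0.0, -0.001]
wrist_force: [-0.1, -0.9, 0.3]
width: 85.5
```

Run:
```python
from m import *
c=grab('wrist','w2.png')
for s in shells(c,14,150): print(s)
```

```text
(630.1, -55.9, 79, 31, 2.824, (np.int64(280), np.int64(266)))
(609.6, -194.4, 101, 29, 2.709, (np.int64(193), np.int64(252)))
(534.3, -53.7, 75, 28, 3.11, (np.int64(282), np.int64(207)))
(427.7, -213.1, 74, 34, 2.656, (np.int64(167), np.int64(132)))
(423.4, -62.1, 108, 29, 0.107, (np.int64(276), np.int64(129)))
```

View pics/w2.png

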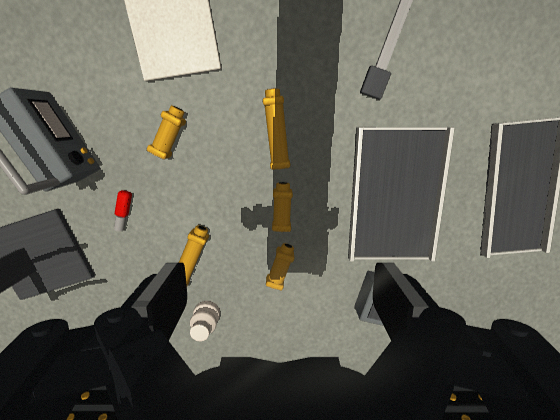

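The overhead and wrist views agree to 1–2 mm. All noses point toward the robot, so I'll grip 5 mm beyond centre. First is the near long shell.

Request:
send_rows:
  series:
    - {"translation": [51,-4,0],"twist": [0,0,-0.109],"hand": 60}
    - {"translation": [0,0,55],"twist": [0,0,0],"hand": 60}
    - {"translation": [0,0,55],"twist": [0,0,0],"hand": 60}
    - {"translation": [0,0,55],"twist": [0,0,0],"hand": 60}
    - {"translation": [0,0,55],"twist": [0,0,0],"hand": 60}

```text
clock: 3.52
ee_pos: [429.7, -63.3, 107.6]
tool_rot: [-0.056, 0.998, 0.0, 0.0]
wrist_force: [1.0, 1.0, -0.0]
width: 65.2
```

Request:
send_rows:
  series:
    - {"translation": [0,0,35],"twist": [0,0,0],"hand": 60}
    - {"translation": [0,0,0],"twist": [0,0,0],"hand": 60}
    - {"translation": [0,0,0],"twist": [0,0,0],"hand": 60}

```text
clock: 3.9
ee_pos: [430.9, -64.2, 75.5]
tool_rot: [-0.055, 0.998, -0.0, 0.001]
wrist_force: [0.7, 0.1, 0.5]
width: 65.1
```

Run:
```python
from m import *
c=grab('wrist','w3.png')
for s in shells(c,14,150): print(s)
plan((429.3,-62.5,11),0.109+np.pi)
```

```text
(585.9, -174.6, 53, 15, 2.637, (np.int64(116), np.int64(401)))
(513.5, -53.1, 42, 29, 0.095, (np.int64(280), np.int64(339)))
(429.6, -215.1, 85, 39, 2.654, (np.int64(48), np.int64(199)))
(427.0, -61.9, 113, 29, 0.111, (np.int64(282), np.int64(220)))
 ee [431.3 -64.3  75.9] psi -3.031 | tool d [ 2.   2.  64.9] dist 65 twist z 0.001 z-ax [ 0.003  0.    -1.   ] w 65.1 t 4.0 j7 1.78
```

View pics/w3.png

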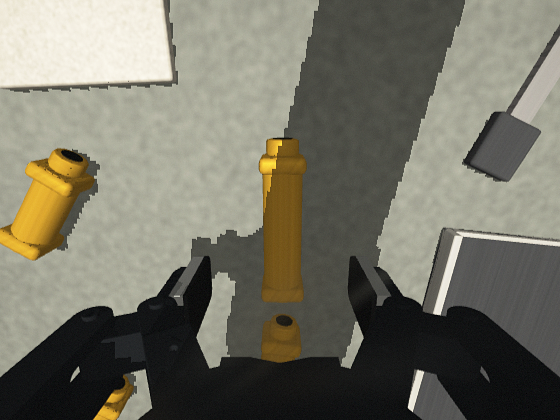

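Request:
send_rows:
  series:
    - {"translation": [2,2,40],"twist": [0,0,0],"hand": 60}
    - {"translation": [0,0,24],"twist": [0,0,0],"hand": 60}
    - {"translation": [0,0,0],"twist": [0,0,0],"hand": 60}
    - {"translation": [0,0,0],"twist": [0,0,0],"hand": 255}
    - {"translation": [0,0,0],"twist": [0,0,0],"hand": 255}

```text
clock: 4.58
ee_pos: [429.0, -62.8, 11.8]
tool_rot: [-0.055, 0.999, 0.0, 0.002]
wrist_force: [-0.5, -0.4, 0.0]
width: 29.7
```

Request:
send_rows:
  series:
    - {"translation": [0,0,0],"twist": [0,0,0],"hand": 255}
    - {"translation": [0,0,0],"twist": [0,0,0],"hand": 255}
    - {"translation": [0,0,0],"twist": [0,0,0],"hand": 255}
    - {"translation": [0,0,0],"twist": [0,0,0],"hand": 255}
    - {"translation": [0,0,-20],"twist": [0,0,0],"hand": 255}

```text
clock: 5.2
ee_pos: [426.8, -62.9, 30.3]
tool_rot: [-0.055, 0.999, -0.0, -0.001]
wrist_force: [0.4, -1.0, -1.3]
width: 22.7
```

Request:
send_rows:
  series:
    - {"translation": [0,0,-40],"twist": [0,0,0],"hand": 255}
    - {"translation": [0,0,-40],"twist": [0,0,0],"hand": 255}
    - {"translation": [0,0,0],"twist": [0,0,0],"hand": 255}

```text
clock: 5.58
ee_pos: [430.3, -62.8, 113.7]
tool_rot: [-0.055, 0.999, 0.001, 0.004]
wrist_force: [0.0, -0.2, -1.4]
width: 22.7
```

Run:
```python
from m import *
plan((487,111.5,120),np.pi/2+.003)
plan((551,111.5,120),np.pi/2+.003)
```

```text
ee [430.3 -62.8 113.7] psi -3.032 | tool d [-75.5 167.1  -5.6] dist 183 twist z 1.677 z-ax [ 0.008  0.002 -1.   ] w 22.7 t 5.6 j7 1.74
 ee [430.3 -62.8 113.7] psi -3.032 | tool d [-139.1  160.1   -5.1] dist 212 twist z 1.677 z-ax [ 0.008  0.002 -1.   ] w 22.7 t 5.6 j7 1.74
```

Request:
send_rows:
  series:
    - {"translation": [-35,40,0],"twist": [0,0,0],"hand": 255}
    - {"translation": [-35,40,0],"twist": [0,0,0],"hand": 255}
    - {"translation": [-35,40,0],"twist": [0,0,0],"hand": 255}
    - {"translation": [-34,40,0],"twist": [0,0,0.168],"hand": 255}
    - {"translation": [0,0,0],"twist": [0,0,0.168],"hand": 255}

```text
clock: 6.2
ee_pos: [548.9, 116.2, 108.7]
tool_rot: [0.113, 0.994, 0.0, -0.0]
wrist_force: [-1.0, -1.3, -1.7]
width: 22.8
```

Request:
send_rows:
  series:
    - {"translation": [0,0,0],"twist": [0,0,0.168],"hand": 255}
    - {"translation": [0,0,0],"twist": [0,0,0.168],"hand": 255}
    - {"translation": [0,0,0],"twist": [0,0,0.168],"hand": 255}
    - {"translation": [0,0,0],"twist": [0,0,0.168],"hand": 255}
    - {"translation": [0,0,0],"twist": [0,0,0.168],"hand": 255}

```text
clock: 6.82
ee_pos: [547.4, 111.1, 109.0]
tool_rot: [0.511, 0.86, -0.001, -0.001]
wrist_force: [-0.2, 0.4, -1.6]
width: 22.6
```

Request:
send_rows:
  series:
    - {"translation": [0,0,0],"twist": [0,0,0.168],"hand": 255}
    - {"translation": [0,0,0],"twist": [0,0,0.168],"hand": 255}
    - {"translation": [0,0,0],"twist": [0,0,0.168],"hand": 255}
    - {"translation": [0,0,0],"twist": [0,0,0],"hand": 255}
    - {"translation": [0,0,0],"twist": [0,0,0],"hand": 255}

```text
clock: 7.45
ee_pos: [547.8, 111.3, 109.7]
tool_rot: [0.706, 0.708, -0.0, -0.0]
wrist_force: [0.1, -0.1, -0.5]
width: 23.1
```

Run:
```python
from m import *
c=grab('wrist','w4.png')
for z in (100,110): 
  for s in shells(c,z,150): print(z,s)
plan((551,111.5,16),np.pi/2+.003)
```

```text
100 (612.7, 31.6, 30, 4, 2.362, (np.int64(394), np.int64(394)))
100 (546.4, 110.9, 115, 33, 1.558, (np.int64(279), np.int64(256)))
110 (608.2, 42.0, 28, 4, 2.362, (np.int64(394), np.int64(394)))
110 (546.4, 115.9, 107, 31, 1.558, (np.int64(279), np.int64(256)))
 ee [548.  111.3 109.9] psi 1.573 | tool d [ 0.3  3.1 93.9] dist 94 twist z -0.001 z-ax [-0.001 -0.    -1.   ] w 23.2 t 7.5 j7 -0.09
```

View pics/w4.png

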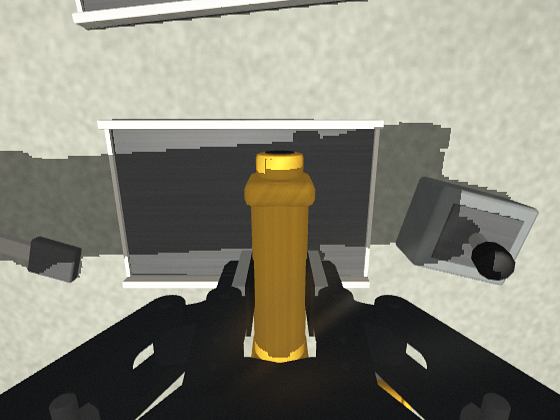

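Request:
send_rows:
  series:
    - {"translation": [0,3,40],"twist": [0,0,0],"hand": 255}
    - {"translation": [0,0,35],"twist": [0,0,0],"hand": 255}
    - {"translation": [0,0,12],"twist": [0,0,0],"hand": 255}
    - {"translation": [0,0,7],"twist": [0,0,0],"hand": 255}
    - {"translation": [0,0,0],"twist": [0,0,0],"hand": 255}

```text
clock: 8.12
ee_pos: [552.1, 111.5, 17.2]
tool_rot: [0.707, 0.707, 0.001, 0.0]
wrist_force: [1.9, 0.0, -1.7]
width: 22.8
```

Request:
send_rows:
  series:
    - {"translation": [0,0,0],"twist": [0,0,0],"hand": 135}
    - {"translation": [0,0,0],"twist": [0,0,0],"hand": 135}
    - {"translation": [0,0,0],"twist": [0,0,0],"hand": 135}
    - {"translation": [0,0,-20],"twist": [0,0,0],"hand": 135}
    - {"translation": [0,0,-40],"twist": [0,0,0],"hand": 135}

```text
clock: 8.75
ee_pos: [550.3, 111.0, 76.8]
tool_rot: [0.707, 0.707, -0.001, -0.0]
wrist_force: [0.7, 0.3, -0.2]
width: 40.8
```

Request:
send_rows:
  series:
    - {"translation": [0,0,-40],"twist": [0,0,0],"hand": 135}
    - {"translation": [0,0,-40],"twist": [0,0,0],"hand": 60}
    - {"translation": [0,0,0],"twist": [0,0,0],"hand": 60}

```text
clock: 9.12
ee_pos: [554.0, 111.5, 161.3]
tool_rot: [0.707, 0.707, 0.004, 0.001]
wrist_force: [-0.2, 0.0, -0.1]
width: 65.4
```

Run:
```python
from m import *
for n,z in (('wrist',18),('top',14)):
  for s in shells(grab(n),z,100): print(n,s)
plan((621.5,-199,160),np.pi-.44)
```

```text
wrist (533.1, -46.6, 70, 35, 3.111, (np.int64(261), np.int64(348)))
wrist (615.1, -45.7, 49, 34, 2.708, (np.int64(337), np.int64(347)))
wrist (550.7, 113.7, 111, 29, 1.571, (np.int64(276), np.int64(195)))
top (428.9, -213.0, 71, 29, 2.661, (np.int64(338), np.int64(265)))
top (534.5, -55.2, 69, 25, 3.119, (np.int64(275), np.int64(221)))
top (552.3, 92.5, 53, 28, 1.604, (np.int64(217), np.int64(212)))
top (617.0, -196.9, 107, 27, 2.699, (np.int64(332), np.int64(191)))
top (630.2, -55.4, 72, 26, 2.809, (np.int64(277), np.int64(183)))
top (1039.7, -63.8, 1514, 94, 1.572, (np.int64(279), np.int64(31)))
 ee [551.5 111.4 157.5] psi 1.571 | tool d [-310.4   70.    -2.8] dist 318 twist z -1.131 z-ax [ 0.001  0.001 -1.   ] w 65.3 t 9.2 j7 -0.11
```

Request:
send_rows:
  series:
    - {"translation": [-52,11.5,0],"twist": [0,0,0],"hand": 60}
    - {"translation": [-52,11.5,0],"twist": [0,0,0],"hand": 60}
    - {"translation": [-52,11.5,0],"twist": [0,0,0],"hand": 60}
    - {"translation": [-52,11.5,0],"twist": [0,0,0],"hand": 60}
    - {"translation": [-52,11.5,0],"twist": [0,0,0],"hand": 60}

```text
clock: 9.85
ee_pos: [608.2, -150.0, 155.1]
tool_rot: [0.707, 0.707, -0.001, -0.001]
wrist_force: [1.0, -0.2, -0.2]
width: 65.6
```

Request:
send_rows:
  series:
    - {"translation": [-50,11.5,0],"twist": [0,0,-0.16],"hand": 60}
    - {"translation": [0,0,0],"twist": [0,0,-0.162],"hand": 60}
    - {"translation": [0,0,0],"twist": [0,0,-0.162],"hand": 60}
    - {"translation": [0,0,0],"twist": [0,0,-0.162],"hand": 60}
    - {"translation": [0,0,0],"twist": [0,0,-0.162],"hand": 60}

```text
clock: 10.48
ee_pos: [619.3, -198.5, 154.8]
tool_rot: [0.37, 0.929, -0.0, -0.001]
wrist_force: [-0.4, 1.1, 0.1]
width: 65.4
```

Request:
send_rows:
  series:
    - {"translation": [0,0,30],"twist": [0,0,-0.162],"hand": 60}
    - {"translation": [0,0,30],"twist": [0,0,-0.162],"hand": 60}
    - {"translation": [0,0,0],"twist": [0,0,0],"hand": 60}
    - {"translation": [0,0,0],"twist": [0,0,0],"hand": 60}

```text
clock: 10.98
ee_pos: [620.4, -199.0, 96.8]
tool_rot: [0.219, 0.976, -0.0, 0.0]
wrist_force: [0.6, -0.6, 0.3]
width: 65.3
```

Run:
```python
from m import *
for n,z in (('wrist',18),):
  for s in shells(grab(n,'w5.png'),z,100): print(n,s)
plan((621.5,-199,11),np.pi-.44)
```

```text
wrist (616.4, -197.1, 110, 28, 2.702, (np.int64(279), np.int64(213)))
wrist (628.7, -56.6, 73, 41, 2.819, (np.int64(478), np.int64(145)))
wrist (550.6, -53.3, 39, 38, 1.381, (np.int64(444), np.int64(29)))
wrist (458.0, -227.4, 36, 8, 1.129, (np.int64(120), np.int64(7)))
 ee [ 620.8 -199.1   97.4] psi 2.700 | tool d [-0.4  0.4 86.4] dist 86 twist z -0.001 z-ax [ 0.001 -0.001 -1.   ] w 65.3 t 11.0 j7 1.59
```

Request:
send_rows:
  series:
    - {"translation": [0,0,50],"twist": [0,0,0],"hand": 60}
    - {"translation": [0,0,36],"twist": [0,0,0],"hand": 60}
    - {"translation": [0,0,0],"twist": [0,0,0],"hand": 60}
    - {"translation": [0,0,0],"twist": [0,0,0],"hand": 255}
    - {"translation": [0,0,0],"twist": [0,0,0],"hand": 255}

```text
clock: 11.65
ee_pos: [622.1, -199.3, 12.9]
tool_rot: [0.218, 0.976, 0.0, 0.002]
wrist_force: [-0.3, 0.3, 0.8]
width: 29.1
```

Request:
send_rows:
  series:
    - {"translation": [0,0,0],"twist": [0,0,0],"hand": 255}
    - {"translation": [0,0,0],"twist": [0,0,0],"hand": 255}
    - {"translation": [0,0,0],"twist": [0,0,0],"hand": 255}
    - {"translation": [0,0,0],"twist": [0,0,0],"hand": 255}
    - {"translation": [0,0,-20],"twist": [0,0,0],"hand": 255}

```text
clock: 12.28
ee_pos: [619.3, -198.3, 30.3]
tool_rot: [0.218, 0.976, 0.0, -0.001]
wrist_force: [0.4, -0.8, -1.5]
width: 23.0
```

Request:
send_rows:
  series:
    - {"translation": [0,0,-40],"twist": [0,0,0],"hand": 255}
    - {"translation": [0,0,-50],"twist": [0,0,0],"hand": 255}
    - {"translation": [0,0,0],"twist": [0,0,0],"hand": 255}

```text
clock: 12.65
ee_pos: [623.4, -200.2, 126.6]
tool_rot: [0.218, 0.976, 0.0, 0.005]
wrist_force: [-0.0, -0.4, -2.2]
width: 23.0
```

Run:
```python
from m import *
plan((487,111.5,120),np.pi/2+.003)
```

```text
ee [ 623.4 -200.2  126.6] psi 2.702 | tool d [256.1 224.1   4.6] dist 340 twist z 1.128 z-ax [ 0.01  -0.002 -1.   ] w 23.0 t 12.7 j7 1.59
```

Request:
send_rows:
  series:
    - {"translation": [42,37,0],"twist": [0,0,0],"hand": 255}
    - {"translation": [42,37,0],"twist": [0,0,0],"hand": 255}
    - {"translation": [42,37,0],"twist": [0,0,0],"hand": 255}
    - {"translation": [42,37,0],"twist": [0,0,0],"hand": 255}
    - {"translation": [43,38,0],"twist": [0,0,0],"hand": 255}

```text
clock: 13.28
ee_pos: [506.8, 60.8, 120.1]
tool_rot: [0.218, 0.976, 0.0, -0.0]
wrist_force: [1.9, 1.0, -1.1]
width: 23.3
```

Request:
send_rows:
  series:
    - {"translation": [43,37,0],"twist": [0,0,0.162],"hand": 255}
    - {"translation": [0,0,0],"twist": [0,0,0.161],"hand": 255}
    - {"translation": [0,0,0],"twist": [0,0,0.161],"hand": 255}
    - {"translation": [0,0,0],"twist": [0,0,0.161],"hand": 255}
    - {"translation": [0,0,0],"twist": [0,0,0.161],"hand": 255}

```text
clock: 13.9
ee_pos: [485.6, 108.4, 120.0]
tool_rot: [0.582, 0.813, -0.0, -0.0]
wrist_force: [-0.0, 0.1, -1.9]
width: 23.1
```

Request:
send_rows:
  series:
    - {"translation": [0,0,20],"twist": [0,0,0.161],"hand": 255}
    - {"translation": [0,0,0],"twist": [0,0,0.161],"hand": 255}
    - {"translation": [0,0,0],"twist": [0,0,0],"hand": 255}
    - {"translation": [0,0,0],"twist": [0,0,0],"hand": 255}

```text
clock: 14.4
ee_pos: [486.3, 108.6, 100.4]
tool_rot: [0.702, 0.712, 0.0, -0.0]
wrist_force: [-0.1, 0.1, -1.3]
width: 22.8
```

Run:
```python
from m import *
c=grab('wrist','w6.png')
for s in shells(c,98,150): print(s)
plan((487,111.5,16),np.pi/2+.003)
```

```text
(485.2, 113.1, 112, 31, 1.586, (np.int64(279), np.int64(253)))
(527.4, 138.4, 70, 22, 1.576, (np.int64(373), np.int64(210)))
 ee [486.4 108.6 100.5] psi 1.585 | tool d [ 2.8  0.7 84.5] dist 85 twist z 0.011 z-ax [ 0.  0. -1.] w 22.6 t 14.4 j7 -0.20
```

Request:
send_rows:
  series:
    - {"translation": [3,0,40],"twist": [0,0,0.012],"hand": 255}
    - {"translation": [0,0,25],"twist": [0,0,0],"hand": 255}
    - {"translation": [0,0,12],"twist": [0,0,0],"hand": 255}
    - {"translation": [0,0,7],"twist": [0,0,0],"hand": 255}
    - {"translation": [0,0,0],"twist": [0,0,0],"hand": 255}

```text
clock: 15.08
ee_pos: [487.4, 111.8, 17.3]
tool_rot: [0.707, 0.707, 0.001, 0.0]
wrist_force: [-0.7, -0.6, -1.3]
width: 22.9
```

Request:
send_rows:
  series:
    - {"translation": [0,0,0],"twist": [0,0,0],"hand": 135}
    - {"translation": [0,0,0],"twist": [0,0,0],"hand": 135}
    - {"translation": [0,0,0],"twist": [0,0,0],"hand": 135}
    - {"translation": [0,0,-20],"twist": [0,0,0],"hand": 135}
    - {"translation": [0,0,-40],"twist": [0,0,0],"hand": 135}

```text
clock: 15.7
ee_pos: [484.9, 111.2, 75.7]
tool_rot: [0.707, 0.707, -0.002, -0.001]
wrist_force: [0.6, 0.0, 0.2]
width: 40.3
```

Request:
send_rows:
  series:
    - {"translation": [0,0,-40],"twist": [0,0,0],"hand": 135}
    - {"translation": [0,0,-40],"twist": [0,0,0],"hand": 60}
    - {"translation": [0,0,0],"twist": [0,0,0],"hand": 60}
    - {"translation": [0,0,0],"twist": [0,0,0],"hand": 60}

```text
clock: 16.2
ee_pos: [485.9, 111.6, 155.9]
tool_rot: [0.707, 0.707, -0.0, -0.0]
wrist_force: [-0.9, 0.6, -0.8]
width: 65.2
```

Run:
```python
from m import *
for n,z in (('wrist',18),('top',14)):
  for s in shells(grab(n,n+'7.png'),z,100): print(n,s)
plan((539.4,-54,100),np.pi-.01)
```

```text
wrist (531.6, -44.4, 68, 38, 2.976, (np.int64(326), np.int64(350)))
wrist (552.2, 114.6, 111, 33, 1.579, (np.int64(355), np.int64(195)))
wrist (486.2, 116.7, 111, 29, 1.572, (np.int64(281), np.int64(193)))
top (429.1, -212.3, 70, 28, 2.639, (np.int64(338), np.int64(265)))
top (487.2, 86.9, 37, 27, 1.602, (np.int64(218), np.int64(238)))
top (534.6, -54.1, 69, 23, 3.119, (np.int64(275), np.int64(221)))
top (552.4, 90.1, 48, 28, 1.604, (np.int64(219), np.int64(212)))
top (630.7, -55.5, 71, 26, 2.809, (np.int64(277), np.int64(183)))
top (1039.6, -63.8, 1514, 94, 1.572, (np.int64(279), np.int64(31)))
 ee [485.4 111.4 155.1] psi 1.571 | tool d [-165.3   54.1   55.1] dist 182 twist z -1.561 z-ax [-0.002 -0.001 -1.   ] w 65.3 t 16.3 j7 -0.25
```

View pics/wrist7.png

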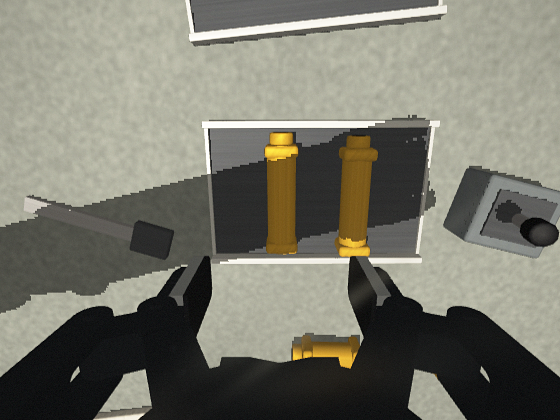

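Both long shells lie across the wide lane, inside the rails. Next is short shell B.

Request:
send_rows:
  series:
    - {"translation": [-41,13.5,0],"twist": [0,0,0],"hand": 60}
    - {"translation": [-41,13.5,0],"twist": [0,0,0],"hand": 60}
    - {"translation": [-41,13.5,0],"twist": [0,0,0],"hand": 60}
    - {"translation": [-42,13.5,0],"twist": [0,0,-0.172],"hand": 60}
    - {"translation": [0,0,0],"twist": [0,0,-0.172],"hand": 60}

```text
clock: 16.92
ee_pos: [539.9, -58.2, 155.1]
tool_rot: [0.576, 0.817, -0.002, 0.0]
wrist_force: [-0.7, 1.1, 0.4]
width: 65.6
```

Request:
send_rows:
  series:
    - {"translation": [0,0,0],"twist": [0,0,-0.172],"hand": 60}
    - {"translation": [0,0,0],"twist": [0,0,-0.172],"hand": 60}
    - {"translation": [0,0,0],"twist": [0,0,-0.172],"hand": 60}
    - {"translation": [0,0,0],"twist": [0,0,-0.172],"hand": 60}
    - {"translation": [0,0,20],"twist": [0,0,-0.172],"hand": 60}

```text
clock: 17.55
ee_pos: [540.8, -53.5, 136.0]
tool_rot: [0.18, 0.984, 0.0, 0.0]
wrist_force: [-0.3, -0.7, 0.1]
width: 65.4
```

Request:
send_rows:
  series:
    - {"translation": [0,0,20],"twist": [0,0,-0.172],"hand": 60}
    - {"translation": [0,0,15],"twist": [0,0,-0.172],"hand": 60}
    - {"translation": [0,0,0],"twist": [0,0,0],"hand": 60}
    - {"translation": [0,0,0],"twist": [0,0,0],"hand": 60}

```text
clock: 18.05
ee_pos: [540.3, -53.5, 101.2]
tool_rot: [0.013, 1.0, -0.0, -0.0]
wrist_force: [0.2, -0.2, 1.0]
width: 65.4
```

Run:
```python
from m import *
for s in shells(grab('wrist'),18,100): print(s)
plan((539.4,-54,11),np.pi-.025)
```

```text
(625.6, -54.3, 76, 32, 2.82, (np.int64(281), np.int64(318)))
(552.6, 106.3, 95, 36, 1.574, (np.int64(498), np.int64(230)))
(534.5, -54.1, 74, 28, 3.104, (np.int64(278), np.int64(212)))
(488.0, 100.4, 78, 29, 1.546, (np.int64(503), np.int64(140)))
(430.3, -205.6, 72, 41, 2.876, (np.int64(27), np.int64(55)))
 ee [540.6 -53.5 101.6] psi 3.117 | tool d [ 1.3 -0.5 90.6] dist 91 twist z -0.000 z-ax [ 0. -0. -1.] w 65.2 t 18.1 j7 1.70
```

Request:
send_rows:
  series:
    - {"translation": [1,0,50],"twist": [0,0,0],"hand": 60}
    - {"translation": [0,0,40],"twist": [0,0,0],"hand": 60}
    - {"translation": [0,0,0],"twist": [0,0,0],"hand": 60}
    - {"translation": [0,0,0],"twist": [0,0,0],"hand": 255}
    - {"translation": [0,0,0],"twist": [0,0,0],"hand": 255}

```text
clock: 18.73
ee_pos: [541.2, -53.4, 13.5]
tool_rot: [0.012, 1.0, 0.0, 0.002]
wrist_force: [-0.1, -0.4, 0.4]
width: 30.2
```

Request:
send_rows:
  series:
    - {"translation": [0,0,0],"twist": [0,0,0],"hand": 255}
    - {"translation": [0,0,0],"twist": [0,0,0],"hand": 255}
    - {"translation": [0,0,0],"twist": [0,0,0],"hand": 255}
    - {"translation": [0,0,0],"twist": [0,0,0],"hand": 255}
    - {"translation": [0,0,-20],"twist": [0,0,0],"hand": 255}

```text
clock: 19.35
ee_pos: [538.9, -53.2, 31.6]
tool_rot: [0.011, 1.0, 0.0, -0.001]
wrist_force: [0.5, 0.1, -1.3]
width: 23.2
```

Request:
send_rows:
  series:
    - {"translation": [0,0,-40],"twist": [0,0,0],"hand": 255}
    - {"translation": [0,0,-50],"twist": [0,0,0],"hand": 255}
    - {"translation": [0,0,0],"twist": [0,0,0],"hand": 255}
    - {"translation": [0,0,0],"twist": [0,0,0],"hand": 255}

```text
clock: 19.85
ee_pos: [539.2, -53.2, 121.5]
tool_rot: [0.011, 1.0, 0.0, 0.0]
wrist_force: [0.7, -0.3, -1.6]
width: 22.8
```

Run:
```python
from m import *
plan((566.3,298.3,120),np.pi/2+.092)
```

```text
ee [539.2 -53.2 121.5] psi 3.119 | tool d [-19.2 352.    1.8] dist 353 twist z 1.456 z-ax [ 0.     0.001 -1.   ] w 22.8 t 19.9 j7 1.69
```

Request:
send_rows:
  series:
    - {"translation": [-3,50,0],"twist": [0,0,0],"hand": 255}
    - {"translation": [-3,50,0],"twist": [0,0,0],"hand": 255}
    - {"translation": [-3,50,0],"twist": [0,0,0],"hand": 255}
    - {"translation": [-3,50,0],"twist": [0,0,0],"hand": 255}
    - {"translation": [-3,50,0],"twist": [0,0,0],"hand": 255}

```text
clock: 20.48
ee_pos: [558.8, 197.3, 119.4]
tool_rot: [0.011, 1.0, -0.001, -0.001]
wrist_force: [0.5, -0.6, -1.1]
width: 22.8
```

Request:
send_rows:
  series:
    - {"translation": [-2,50,0],"twist": [0,0,0],"hand": 255}
    - {"translation": [-2,52,0],"twist": [0,0,0.161],"hand": 255}
    - {"translation": [0,0,0],"twist": [0,0,0.162],"hand": 255}
    - {"translation": [0,0,0],"twist": [0,0,0.162],"hand": 255}
    - {"translation": [0,0,0],"twist": [0,0,0.162],"hand": 255}

```text
clock: 21.1
ee_pos: [565.1, 297.6, 119.0]
tool_rot: [0.331, 0.944, -0.002, -0.001]
wrist_force: [-0.4, 0.1, -0.7]
width: 22.9
```

Request:
send_rows:
  series:
    - {"translation": [0,0,0],"twist": [0,0,0.162],"hand": 255}
    - {"translation": [0,0,0],"twist": [0,0,0.162],"hand": 255}
    - {"translation": [0,0,0],"twist": [0,0,0.162],"hand": 255}
    - {"translation": [0,0,0],"twist": [0,0,0.162],"hand": 255}
    - {"translation": [0,0,0],"twist": [0,0,0.162],"hand": 255}

```text
clock: 21.72
ee_pos: [565.1, 297.5, 119.1]
tool_rot: [0.676, 0.737, -0.002, -0.0]
wrist_force: [0.5, -0.5, -0.6]
width: 23.0
```

Request:
send_rows:
  series:
    - {"translation": [0,0,20],"twist": [0,0,0],"hand": 255}
    - {"translation": [0,0,0],"twist": [0,0,0],"hand": 255}
    - {"translation": [0,0,0],"twist": [0,0,0],"hand": 255}

```text
clock: 22.1
ee_pos: [565.9, 297.8, 100.3]
tool_rot: [0.674, 0.739, -0.001, -0.0]
wrist_force: [0.4, 0.3, -1.2]
width: 22.9
```

Run:
```python
from m import *
c=grab('wrist','w8.png')
for s in shells(c,98,150): print(s)
plan((566.3,298.3,16),np.pi/2+.092)
```

```text
(513.0, 223.5, 27, 4, 0.883, (np.int64(171), np.int64(389)))
(565.0, 300.0, 82, 31, 1.666, (np.int64(279), np.int64(265)))
 ee [566.3 298.  101. ] psi 1.663 | tool d [ 0.3  0.  85. ] dist 85 twist z 0.000 z-ax [-0. -0. -1.] w 23.2 t 22.1 j7 -0.25
```

View pics/w8.png

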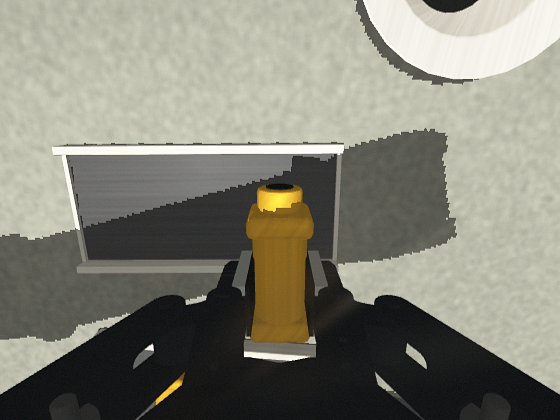

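Run:
```python
from h import *
c=grab('wrist')
a=c['s']['ee_pos'][:2]
n=np.array([-.092,.996])
for u,v in[(54,147),(343,145.5),(80,272.5),(225,270.5)]:
    P=onz(c,u,v,16)[:2]; print(P.round(1),'across from lane c(508,298): %.1f'%((P-[508,298])@n))
```

```text
[406.9 336.2] across from lane c(508,298): 47.3
[603.7 355.5] across from lane c(508,298): 48.4
[416.8 241.8] across from lane c(508,298): -47.6
[527.7 253.9] across from lane c(508,298): -45.8
```

Request:
send_rows:
  series:
    - {"translation": [0,0,40],"twist": [0,0,0],"hand": 255}
    - {"translation": [0,0,25],"twist": [0,0,0],"hand": 255}
    - {"translation": [0,0,12],"twist": [0,0,0],"hand": 255}
    - {"translation": [0,0,7],"twist": [0,0,0],"hand": 255}
    - {"translation": [0,0,0],"twist": [0,0,0],"hand": 255}

```text
clock: 22.82
ee_pos: [567.2, 298.5, 18.3]
tool_rot: [0.674, 0.739, 0.001, 0.0]
wrist_force: [0.4, -0.3, -0.1]
width: 22.9
```

Request:
send_rows:
  series:
    - {"translation": [0,0,0],"twist": [0,0,0],"hand": 135}
    - {"translation": [0,0,0],"twist": [0,0,0],"hand": 135}
    - {"translation": [0,0,0],"twist": [0,0,0],"hand": 135}
    - {"translation": [0,0,-20],"twist": [0,0,0],"hand": 135}
    - {"translation": [0,0,-40],"twist": [0,0,0],"hand": 135}

```text
clock: 23.45
ee_pos: [565.4, 297.6, 77.6]
tool_rot: [0.674, 0.739, -0.001, -0.0]
wrist_force: [0.1, 1.0, -0.0]
width: 40.0
```

Request:
send_rows:
  series:
    - {"translation": [0,0,-40],"twist": [0,0,0],"hand": 135}
    - {"translation": [0,0,-40],"twist": [0,0,0],"hand": 60}
    - {"translation": [0,0,0],"twist": [0,0,0],"hand": 60}
    - {"translation": [0,0,0],"twist": [0,0,0],"hand": 60}

```text
clock: 23.95
ee_pos: [566.2, 298.1, 157.9]
tool_rot: [0.674, 0.739, 0.0, -0.0]
wrist_force: [0.9, 0.9, -1.1]
width: 65.1
```

Run:
```python
from m import *
for n,z in (('wrist',18),('top',14)):
  for s in shells(grab(n),z,100): print(n,s)
plan((635,-57.3,155),np.pi-.326)
```

```text
wrist (551.0, 150.8, 46, 29, 1.494, (np.int64(253), np.int64(338)))
wrist (565.8, 304.6, 75, 29, 1.667, (np.int64(281), np.int64(194)))
top (429.0, -213.0, 70, 29, 2.661, (np.int64(338), np.int64(265)))
top (488.8, 120.2, 105, 30, 1.572, (np.int64(205), np.int64(238)))
top (553.0, 117.7, 107, 28, 1.574, (np.int64(207), np.int64(212)))
top (569.5, 304.7, 67, 30, 1.604, (np.int64(133), np.int64(203)))
top (630.7, -55.5, 71, 26, 2.809, (np.int64(277), np.int64(183)))
top (1039.7, -63.8, 1514, 94, 1.572, (np.int64(279), np.int64(31)))
 ee [565.6 297.8 156.4] psi 1.662 | tool d [-360.    36.8    1.6] dist 362 twist z -1.154 z-ax [-0.002 -0.001 -1.   ] w 65.6 t 24.1 j7 -0.27
```

Request:
send_rows:
  series:
    - {"translation": [-60,6,0],"twist": [0,0,0],"hand": 60}
    - {"translation": [-60,6,0],"twist": [0,0,0],"hand": 60}
    - {"translation": [-60,6,0],"twist": [0,0,0],"hand": 60}
    - {"translation": [-60,6,0],"twist": [0,0,0],"hand": 60}
    - {"translation": [-60,6,0],"twist": [0,0,0],"hand": 60}

```text
clock: 24.68
ee_pos: [622.9, 0.4, 156.2]
tool_rot: [0.674, 0.739, -0.001, -0.001]
wrist_force: [0.3, 0.3, 0.6]
width: 65.6
```

Request:
send_rows:
  series:
    - {"translation": [-60,6,0],"twist": [0,0,0],"hand": 60}
    - {"translation": [0,0,0],"twist": [0,0,-0.164],"hand": 60}
    - {"translation": [0,0,0],"twist": [0,0,-0.165],"hand": 60}
    - {"translation": [0,0,0],"twist": [0,0,-0.165],"hand": 60}
    - {"translation": [0,0,0],"twist": [0,0,-0.165],"hand": 60}

```text
clock: 25.3
ee_pos: [634.1, -57.1, 155.8]
tool_rot: [0.397, 0.918, -0.001, -0.001]
wrist_force: [-0.0, -0.6, -0.9]
width: 65.4
```

Request:
send_rows:
  series:
    - {"translation": [0,0,0],"twist": [0,0,-0.165],"hand": 60}
    - {"translation": [0,0,30],"twist": [0,0,-0.165],"hand": 60}
    - {"translation": [0,0,25],"twist": [0,0,-0.165],"hand": 60}
    - {"translation": [0,0,0],"twist": [0,0,0],"hand": 60}
    - {"translation": [0,0,0],"twist": [0,0,0],"hand": 60}

```text
clock: 25.92
ee_pos: [635.1, -57.4, 102.6]
tool_rot: [0.164, 0.987, -0.0, 0.0]
wrist_force: [-0.0, -0.2, 0.2]
width: 65.4
```

Run:
```python
from m import *
for s in shells(grab('wrist'),18,100): print(s)
plan((635,-57.3,11),np.pi-.326)
```

```text
(629.0, -55.9, 75, 28, 2.815, (np.int64(278), np.int64(212)))
(550.4, 104.0, 89, 30, 1.575, (np.int64(481), np.int64(22)))
 ee [635.6 -57.4 103.2] psi 2.814 | tool d [ 0.7 -0.2 92.2] dist 92 twist z -0.002 z-ax [ 0.001 -0.    -1.   ] w 65.2 t 26.0 j7 1.45
```

Request:
send_rows:
  series:
    - {"translation": [0,0,50],"twist": [0,0,0],"hand": 60}
    - {"translation": [0,0,42],"twist": [0,0,0],"hand": 60}
    - {"translation": [0,0,0],"twist": [0,0,0],"hand": 60}
    - {"translation": [0,0,0],"twist": [0,0,0],"hand": 255}
    - {"translation": [0,0,0],"twist": [0,0,0],"hand": 255}

```text
clock: 26.6
ee_pos: [637.0, -57.3, 13.1]
tool_rot: [0.162, 0.987, 0.0, 0.002]
wrist_force: [-0.0, -0.9, -0.3]
width: 29.8
```

Request:
send_rows:
  series:
    - {"translation": [0,0,0],"twist": [0,0,0],"hand": 255}
    - {"translation": [0,0,0],"twist": [0,0,0],"hand": 255}
    - {"translation": [0,0,0],"twist": [0,0,0],"hand": 255}
    - {"translation": [0,0,0],"twist": [0,0,0],"hand": 255}
    - {"translation": [0,0,-20],"twist": [0,0,0],"hand": 255}

```text
clock: 27.22
ee_pos: [634.0, -56.9, 30.5]
tool_rot: [0.162, 0.987, -0.0, -0.001]
wrist_force: [-0.9, -0.6, -0.9]
width: 22.6
```

Request:
send_rows:
  series:
    - {"translation": [0,0,-40],"twist": [0,0,0],"hand": 255}
    - {"translation": [0,0,-50],"twist": [0,0,0],"hand": 255}
    - {"translation": [33,42,0],"twist": [0,0,0],"hand": 255}
    - {"translation": [33,42,0],"twist": [0,0,0],"hand": 255}
    - {"translation": [33,42,0],"twist": [0,0,0],"hand": 255}

```text
clock: 27.85
ee_pos: [581.1, 95.4, 122.1]
tool_rot: [0.162, 0.987, 0.001, 0.001]
wrist_force: [0.6, 0.1, -0.9]
width: 22.9
```

Request:
send_rows:
  series:
    - {"translation": [33,42,0],"twist": [0,0,0],"hand": 255}
    - {"translation": [33,41,0],"twist": [0,0,0],"hand": 255}
    - {"translation": [33,41,0],"twist": [0,0,0],"hand": 255}
    - {"translation": [34,41,0],"twist": [0,0,0.164],"hand": 255}
    - {"translation": [0,0,0],"twist": [0,0,0.164],"hand": 255}

```text
clock: 28.48
ee_pos: [505.3, 299.2, 121.6]
tool_rot: [0.319, 0.948, 0.002, -0.001]
wrist_force: [-0.1, -0.5, -1.6]
width: 22.6
```

Request:
send_rows:
  series:
    - {"translation": [0,0,0],"twist": [0,0,0.164],"hand": 255}
    - {"translation": [0,0,0],"twist": [0,0,0.165],"hand": 255}
    - {"translation": [0,0,0],"twist": [0,0,0.165],"hand": 255}
    - {"translation": [0,0,0],"twist": [0,0,0.165],"hand": 255}
    - {"translation": [0,0,20],"twist": [0,0,0.165],"hand": 255}

```text
clock: 29.1
ee_pos: [509.8, 293.6, 103.2]
tool_rot: [0.676, 0.737, 0.003, 0.0]
wrist_force: [-0.3, 0.1, -1.8]
width: 22.9
```

Request:
send_rows:
  series:
    - {"translation": [0,0,0],"twist": [0,0,0],"hand": 255}
    - {"translation": [0,0,0],"twist": [0,0,0],"hand": 255}

```text
clock: 29.35
ee_pos: [508.5, 293.0, 101.5]
tool_rot: [0.672, 0.74, 0.001, 0.0]
wrist_force: [-0.3, -0.7, -1.1]
width: 22.9
```

Run:
```python
from m import *
for s in shells(grab('wrist'),98,100): print(s)
plan((508.5,293.3,17),np.pi/2+.092)
```

```text
(507.5, 294.9, 83, 32, 1.667, (np.int64(280), np.int64(264)))
(542.7, 326.2, 48, 22, 1.665, (np.int64(362), np.int64(212)))
 ee [508.7 293.1 101.6] psi 1.666 | tool d [ 0.2 -0.3 84.6] dist 85 twist z 0.003 z-ax [ 0.001  0.001 -1.   ] w 23.0 t 29.4 j7 -0.34
```

Request:
send_rows:
  series:
    - {"translation": [0,0,40],"twist": [0,0,0],"hand": 255}
    - {"translation": [0,0,25],"twist": [0,0,0],"hand": 255}
    - {"translation": [0,0,12],"twist": [0,0,0],"hand": 255}
    - {"translation": [0,0,7],"twist": [0,0,0],"hand": 255}
    - {"translation": [0,0,0],"twist": [0,0,0],"hand": 255}

```text
clock: 30.02
ee_pos: [509.2, 293.3, 17.5]
tool_rot: [0.673, 0.739, 0.001, 0.0]
wrist_force: [-1.0, 0.4, -0.7]
width: 22.9
```

Request:
send_rows:
  series:
    - {"translation": [0,0,0],"twist": [0,0,0],"hand": 135}
    - {"translation": [0,0,0],"twist": [0,0,0],"hand": 135}
    - {"translation": [0,0,0],"twist": [0,0,0],"hand": 135}
    - {"translation": [0,0,-20],"twist": [0,0,0],"hand": 135}
    - {"translation": [0,0,-40],"twist": [0,0,0],"hand": 135}

```text
clock: 30.65
ee_pos: [507.3, 292.2, 76.6]
tool_rot: [0.673, 0.739, -0.001, -0.0]
wrist_force: [0.1, 0.8, 0.8]
width: 40.2
```

Request:
send_rows:
  series:
    - {"translation": [0,0,-40],"twist": [0,0,0],"hand": 135}
    - {"translation": [0,0,-40],"twist": [0,0,0],"hand": 60}
    - {"translation": [0,0,0],"twist": [0,0,0],"hand": 60}
    - {"translation": [0,0,0],"twist": [0,0,0],"hand": 60}

```text
clock: 31.15
ee_pos: [508.1, 292.8, 156.9]
tool_rot: [0.673, 0.739, 0.0, -0.0]
wrist_force: [-0.1, 0.2, -0.4]
width: 65.2
```

Run:
```python
from m import *
for n,z in (('wrist',18),('top',14)):
  for s in shells(grab(n),z,100): print(n,s)
plan((433,-215.3,155),2.658)
```

```text
wrist (552.0, 151.0, 48, 30, 1.648, (np.int64(308), np.int64(340)))
wrist (485.8, 150.0, 53, 29, 1.598, (np.int64(246), np.int64(334)))
wrist (566.5, 305.0, 75, 33, 1.665, (np.int64(347), np.int64(194)))
wrist (507.6, 299.5, 75, 29, 1.664, (np.int64(281), np.int64(193)))
top (428.8, -212.9, 70, 29, 2.661, (np.int64(338), np.int64(265)))
top (487.4, 120.2, 104, 30, 1.602, (np.int64(205), np.int64(238)))
top (509.2, 300.1, 66, 28, 1.65, (np.int64(132), np.int64(227)))
top (553.0, 118.6, 105, 28, 1.574, (np.int64(207), np.int64(212)))
top (568.5, 301.1, 59, 31, 1.655, (np.int64(133), np.int64(204)))
top (1039.7, -63.8, 1514, 94, 1.572, (np.int64(279), np.int64(31)))
 ee [507.5 292.5 155.5] psi 1.664 | tool d [-498.6 -121.4    1.1] dist 513 twist z -0.994 z-ax [-0.001 -0.001 -1.   ] w 65.7 t 31.2 j7 -0.37
```

Request:
send_rows:
  series:
    - {"translation": [-55,-13.5,0],"twist": [0,0,0],"hand": 60}
    - {"translation": [-55,-13.5,0],"twist": [0,0,0],"hand": 60}
    - {"translation": [-55,-13.5,0],"twist": [0,0,0],"hand": 60}
    - {"translation": [-55,-13.5,0],"twist": [0,0,0],"hand": 60}
    - {"translation": [-55,-13.5,0],"twist": [0,0,0],"hand": 60}

```text
clock: 31.88
ee_pos: [465.5, 10.9, 155.5]
tool_rot: [0.673, 0.739, -0.001, -0.0]
wrist_force: [0.7, -0.7, 1.0]
width: 65.7
```

Request:
send_rows:
  series:
    - {"translation": [-56,-13.5,0],"twist": [0,0,0],"hand": 60}
    - {"translation": [-56,-13.5,0],"twist": [0,0,0],"hand": 60}
    - {"translation": [-56,-13.5,0],"twist": [0,0,0],"hand": 60}
    - {"translation": [-56,-13.5,0],"twist": [0,0,-0.164],"hand": 60}
    - {"translation": [0,0,0],"twist": [0,0,-0.166],"hand": 60}

```text
clock: 32.5
ee_pos: [433.3, -210.8, 155.7]
tool_rot: [0.555, 0.832, -0.001, -0.0]
wrist_force: [-0.2, 1.2, -0.2]
width: 64.9
```

Request:
send_rows:
  series:
    - {"translation": [0,0,0],"twist": [0,0,-0.166],"hand": 60}
    - {"translation": [0,0,0],"twist": [0,0,-0.166],"hand": 60}
    - {"translation": [0,0,30],"twist": [0,0,-0.166],"hand": 60}
    - {"translation": [0,0,25],"twist": [0,0,-0.166],"hand": 60}
    - {"translation": [0,0,0],"twist": [0,0,0],"hand": 60}

```text
clock: 33.12
ee_pos: [433.0, -205.9, 99.0]
tool_rot: [0.253, 0.967, -0.001, -0.003]
wrist_force: [0.3, 0.5, 0.9]
width: 65.5
```

Request:
send_rows:
  series:
    - {"translation": [0,0,0],"twist": [0,0,0],"hand": 60}
    - {"translation": [0,0,0],"twist": [0,0,0],"hand": 60}

```text
clock: 33.38
ee_pos: [436.0, -206.6, 102.1]
tool_rot: [0.252, 0.968, 0.0, 0.001]
wrist_force: [-0.8, 0.5, -0.6]
width: 65.0
```

Run:
```python
from m import *
for s in shells(grab('wrist','w9.png'),18,100): print(s)
plan((433,-215.3,11),2.658)
```

```text
(427.8, -213.0, 75, 29, 2.647, (np.int64(266), np.int64(215)))
 ee [ 436.  -206.6  102. ] psi 2.631 | tool d [-1.5 -9.2 91. ] dist 91 twist z -0.027 z-ax [ 0.001  0.001 -1.   ] w 65.4 t 33.4 j7 1.55
```

Request:
send_rows:
  series:
    - {"translation": [-1.5,-9,40],"twist": [0,0,-0.027],"hand": 60}
    - {"translation": [0,0,51],"twist": [0,0,0],"hand": 60}
    - {"translation": [0,0,0],"twist": [0,0,0],"hand": 60}
    - {"translation": [0,0,0],"twist": [0,0,0],"hand": 255}
    - {"translation": [0,0,0],"twist": [0,0,0],"hand": 255}

```text
clock: 34.05
ee_pos: [434.2, -215.4, 12.4]
tool_rot: [0.239, 0.971, 0.001, 0.002]
wrist_force: [0.4, -0.0, 0.2]
width: 29.5
```

Request:
send_rows:
  series:
    - {"translation": [0,0,0],"twist": [0,0,0],"hand": 255}
    - {"translation": [0,0,0],"twist": [0,0,0],"hand": 255}
    - {"translation": [0,0,0],"twist": [0,0,0],"hand": 255}
    - {"translation": [0,0,0],"twist": [0,0,0],"hand": 255}
    - {"translation": [0,0,-20],"twist": [0,0,0],"hand": 255}

```text
clock: 34.67
ee_pos: [432.2, -214.6, 31.0]
tool_rot: [0.239, 0.971, 0.001, -0.0]
wrist_force: [0.1, -0.5, -0.4]
width: 22.7
```

Request:
send_rows:
  series:
    - {"translation": [0,0,-40],"twist": [0,0,0],"hand": 255}
    - {"translation": [0,0,-50],"twist": [0,0,0],"hand": 255}
    - {"translation": [24,50,0],"twist": [0,0,0],"hand": 255}
    - {"translation": [24,50,0],"twist": [0,0,0],"hand": 255}
    - {"translation": [24,50,0],"twist": [0,0,0],"hand": 255}

```text
clock: 35.3
ee_pos: [438.6, -46.8, 121.8]
tool_rot: [0.239, 0.971, 0.002, 0.001]
wrist_force: [0.1, 1.0, -1.1]
width: 22.7
```

Request:
send_rows:
  series:
    - {"translation": [24,50,0],"twist": [0,0,0],"hand": 255}
    - {"translation": [24,50,0],"twist": [0,0,0],"hand": 255}
    - {"translation": [24,51,0],"twist": [0,0,0],"hand": 255}
    - {"translation": [24,51,0],"twist": [0,0,0],"hand": 255}
    - {"translation": [25,51,0],"twist": [0,0,0],"hand": 255}

```text
clock: 35.92
ee_pos: [448.6, 233.6, 122.1]
tool_rot: [0.239, 0.971, 0.002, 0.001]
wrist_force: [0.9, 0.2, -0.2]
width: 22.9
```

Request:
send_rows:
  series:
    - {"translation": [25,51,0],"twist": [0,0,0.165],"hand": 255}
    - {"translation": [0,0,0],"twist": [0,0,0.166],"hand": 255}
    - {"translation": [0,0,0],"twist": [0,0,0.166],"hand": 255}
    - {"translation": [0,0,0],"twist": [0,0,0.166],"hand": 255}
    - {"translation": [0,0,0],"twist": [0,0,0.166],"hand": 255}

```text
clock: 36.55
ee_pos: [449.9, 288.6, 121.9]
tool_rot: [0.612, 0.791, 0.001, -0.0]
wrist_force: [-0.1, 0.5, -1.8]
width: 23.1
```

Request:
send_rows:
  series:
    - {"translation": [0,0,20],"twist": [0,0,0.166],"hand": 255}
    - {"translation": [0,0,0],"twist": [0,0,0],"hand": 255}
    - {"translation": [0,0,0],"twist": [0,0,0],"hand": 255}

```text
clock: 36.92
ee_pos: [449.9, 288.7, 101.6]
tool_rot: [0.672, 0.74, 0.001, -0.0]
wrist_force: [0.4, 0.7, -0.8]
width: 23.0
```

Run:
```python
from m import *
for s in shells(grab('wrist'),98,100): print(s)
plan((450.7,287.9,17),np.pi/2+.092)
```

```text
(513.7, 225.7, 24, 4, 2.403, (np.int64(387), np.int64(387)))
(449.1, 289.5, 84, 31, 1.666, (np.int64(280), np.int64(266)))
(521.6, 324.5, 48, 26, 1.668, (np.int64(444), np.int64(213)))
(484.4, 321.4, 48, 22, 1.668, (np.int64(363), np.int64(213)))
 ee [450.1 288.7 101.7] psi 1.667 | tool d [-1.1  0.4 84.7] dist 85 twist z 0.004 z-ax [ 0.001  0.002 -1.   ] w 22.7 t 37.0 j7 -0.40
```

Request:
send_rows:
  series:
    - {"translation": [-1,0,40],"twist": [0,0,0],"hand": 255}
    - {"translation": [0,0,25],"twist": [0,0,0],"hand": 255}
    - {"translation": [0,0,12],"twist": [0,0,0],"hand": 255}
    - {"translation": [0,0,7],"twist": [0,0,0],"hand": 255}
    - {"translation": [0,0,0],"twist": [0,0,0],"hand": 255}

```text
clock: 37.6
ee_pos: [450.3, 287.8, 17.2]
tool_rot: [0.673, 0.74, 0.001, -0.0]
wrist_force: [0.4, -0.2, -1.4]
width: 23.0
```

Request:
send_rows:
  series:
    - {"translation": [0,0,0],"twist": [0,0,0],"hand": 135}
    - {"translation": [0,0,0],"twist": [0,0,0],"hand": 135}
    - {"translation": [0,0,0],"twist": [0,0,0],"hand": 135}
    - {"translation": [0,0,-20],"twist": [0,0,0],"hand": 135}
    - {"translation": [0,0,-40],"twist": [0,0,0],"hand": 135}

```text
clock: 38.22
ee_pos: [448.4, 286.5, 75.8]
tool_rot: [0.673, 0.739, -0.002, -0.0]
wrist_force: [0.3, 0.6, -0.4]
width: 40.0
```

Request:
send_rows:
  series:
    - {"translation": [0,0,-40],"twist": [0,0,0],"hand": 135}
    - {"translation": [0,0,-40],"twist": [0,0,0],"hand": 60}
    - {"translation": [0,0,0],"twist": [0,0,0],"hand": 60}
    - {"translation": [0,0,0],"twist": [0,0,0],"hand": 60}

```text
clock: 38.72
ee_pos: [449.3, 287.2, 156.0]
tool_rot: [0.673, 0.74, -0.0, -0.001]
wrist_force: [-0.8, 0.3, -0.7]
width: 65.2
```

Run:
```python
from m import *
for n,z in (('wrist',18),('top',14)):
  for s in shells(grab(n),z,100): print(n,s)
plan((490,-330,300),np.pi)
t=grab('top');s=grab('side')
# hook: prong tips / post ends by hand: side (432,270),(415,301); post (497,300),(472,335)
for a in[(432,270),(415,301)]: print('tip z224',onz(s,*a,224).round(0))
for a in[(487,293),(472,334)]: print('post z212',onz(s,*a,212).round(0))
```

```text
wrist (541.6, 141.8, 52, 12, 1.68, (np.int64(355), np.int64(346)))
wrist (487.5, 148.3, 57, 30, 1.629, (np.int64(303), np.int64(337)))
wrist (448.7, 293.2, 75, 28, 1.663, (np.int64(281), np.int64(195)))
wrist (566.7, 304.9, 75, 38, 1.666, (np.int64(415), np.int64(194)))
wrist (508.3, 299.8, 74, 33, 1.665, (np.int64(348), np.int64(194)))
top (450.0, 294.1, 68, 28, 1.649, (np.int64(132), np.int64(251)))
top (488.8, 120.2, 105, 30, 1.572, (np.int64(205), np.int64(238)))
top (509.4, 297.6, 61, 28, 1.65, (np.int64(132), np.int64(227)))
top (553.0, 117.8, 107, 28, 1.574, (np.int64(207), np.int64(212)))
top (568.0, 307.3, 71, 31, 1.655, (np.int64(131), np.int64(204)))
top (1039.6, -63.8, 1514, 94, 1.572, (np.int64(279), np.int64(31)))
 ee [448.9 286.8 155.2] psi 1.665 | tool d [-618.1  -17.2 -144.3] dist 635 twist z -1.477 z-ax [-0.002 -0.001 -1.   ] w 65.2 t 38.8 j7 -0.44
tip z224 [ 618. -356.  224.]
tip z224 [ 554. -375.  224.]
post z212 [ 659. -426.  212.]
post z212 [ 584. -450.  212.]
```

All five shells are in their racks. Now I'll look at the test set and the hook from above.

Request:
send_rows:
  series:
    - {"translation": [-55,0,-15],"twist": [0,0,0],"hand": 0}
    - {"translation": [-55,0,-15],"twist": [0,0,0],"hand": 0}
    - {"translation": [-55,0,-15],"twist": [0,0,0],"hand": 0}
    - {"translation": [-55,0,-15],"twist": [0,0,0],"hand": 0}
    - {"translation": [-55,0,-15],"twist": [0,0,0],"hand": 0}

```text
clock: 39.55
ee_pos: [475.1, 11.6, 231.2]
tool_rot: [0.673, 0.74, -0.0, -0.001]
wrist_force: [0.3, -0.2, 0.1]
width: 84.8
```

Request:
send_rows:
  series:
    - {"translation": [-55,0,-15],"twist": [0,0,0],"hand": 0}
    - {"translation": [-55,0,-15],"twist": [0,0,0],"hand": 0}
    - {"translation": [-55,0,-15],"twist": [0,0,0],"hand": 0}
    - {"translation": [-55,0,-15],"twist": [0,0,0],"hand": 0}
    - {"translation": [-55,0,-15],"twist": [0,0,0],"hand": 0}

```text
clock: 40.17
ee_pos: [501.6, -261.3, 306.5]
tool_rot: [0.672, 0.74, 0.0, -0.0]
wrist_force: [-0.0, 0.5, 0.5]
width: 85.1
```

Request:
send_rows:
  series:
    - {"translation": [-55,0,-15],"twist": [0,0,0],"hand": 0}
    - {"translation": [-55,0,-15],"twist": [0,0,0.171],"hand": 0}
    - {"translation": [0,0,0],"twist": [0,0,0.171],"hand": 0}
    - {"translation": [0,0,0],"twist": [0,0,0.171],"hand": 0}
    - {"translation": [0,0,0],"twist": [0,0,0.171],"hand": 0}

```text
clock: 40.8
ee_pos: [511.3, -370.3, 334.8]
tool_rot: [0.884, 0.468, -0.001, -0.001]
wrist_force: [-0.1, 0.0, 0.1]
width: 85.6
```

Request:
send_rows:
  series:
    - {"translation": [0,0,0],"twist": [0,0,0.171],"hand": 0}
    - {"translation": [0,0,0],"twist": [0,0,0.171],"hand": 0}
    - {"translation": [0,0,0],"twist": [0,0,0.171],"hand": 0}
    - {"translation": [0,0,0],"twist": [0,0,0.171],"hand": 0}
    - {"translation": [0,0,0],"twist": [0,0,0],"hand": 0}

```text
clock: 41.42
ee_pos: [511.5, -369.7, 335.2]
tool_rot: [0.989, 0.149, -0.001, -0.001]
wrist_force: [0.3, 0.0, -0.2]
width: 85.2
```

Request:
send_rows:
  series:
    - {"translation": [0,0,0],"twist": [0,0,0],"hand": 0}
    - {"translation": [0,0,0],"twist": [0,0,0],"hand": 0}

```text
clock: 41.68
ee_pos: [511.5, -369.9, 335.8]
tool_rot: [0.989, 0.149, -0.0, -0.0]
wrist_force: [0.0, 0.1, 0.2]
width: 85.4
```

Run:
```python
from m import *
plan((510,-375,330),.3); c=grab('wrist','w10.png')
s=grab('side','s10.png'); im=s['image'][230:420,300:560]; cv2.imwrite('pics/s10c.png',cv2.resize(im,None,fx=3,fy=3,interpolation=cv2.INTER_CUBIC)[:,:,::-1])
```

```text
ee [ 511.5 -369.9  335.8] psi 0.298 | tool d [-3.   4.4  5.8] dist 8 twist z -0.002 z-ax [-0.001  0.001 -1.   ] w 85.4 t 41.7 j7 -0.37
```

View pics/w10.png

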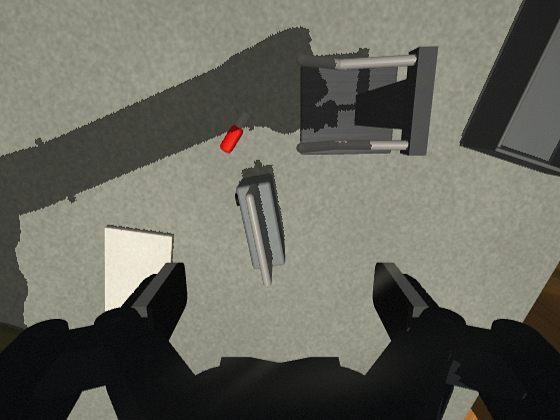

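View pics/s10c.png

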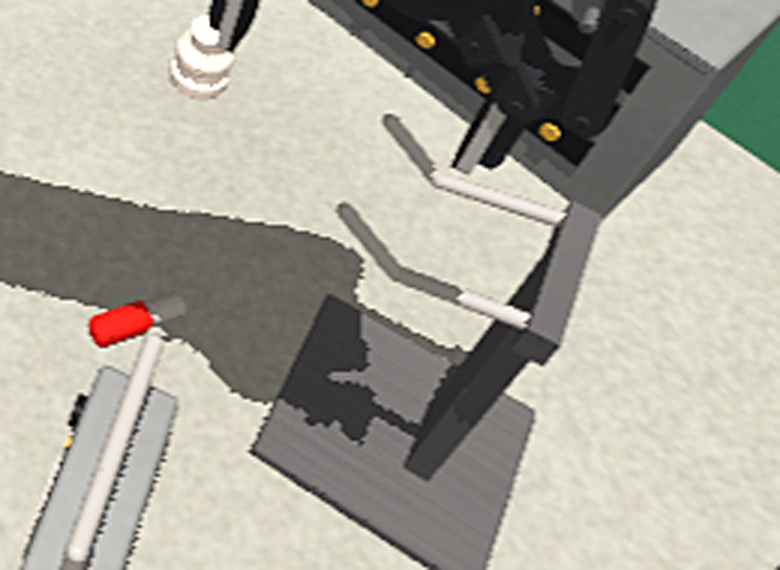

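Run:
```python
from h import *
w=grab('wrist');s=grab('side')
W=dict(tipU=(303,62),tipL=(302,149),postU=(415,60),postL=(407,146)); S=dict(tipU=(430,270.7),tipL=(414.7,300.3),postU=(487.3,302.3),postL=(475.7,336.7))
P={}
for k in W: P[k],e=tri(w,W[k],s,S[k]); print(k,P[k].round(1),'gap %.1f'%e)
for k in('U','L'):
    d=P['post'+k]-P['tip'+k]; print('ang x',np.arctan2(d[1],d[0]),np.linalg.norm(d[:2]))
for k in('tip','post'):
    d=P[k+'U']-P[k+'L']; print('ang y-pi/2',np.arctan2(d[1],d[0])-np.pi/2,np.linalg.norm(d[:2]))
# fixed heights
for k,z in(('tip',224),('post',212)):
    a,b=[onz(w,*W[k+j],z)[:2] for j in'UL']; d=a-b; print('wrist',k,a.round(1),b.round(1),np.linalg.norm(d),'ang',np.arctan2(d[1],d[0])-np.pi/2,'mid',((a+b)/2).round(1))
for n,k in(('seatU',(444.3,289)),('seatL',(431.7,321))): print(n,'side z198',onz(s,*k,197).round(1), )
e=[onz(w,*q,120)[:2] for q in[(249,197),(267,284)]]; d=e[0]-e[1]; print('bar',e,np.linalg.norm(d),np.arctan2(d[1],d[0]),(e[0]+e[1])/2)
print(tri(w,(249,197),s,(351,342.3)))
```

```text
tipU [ 621.5 -353.   215.5] gap 0.5
tipL [ 561.  -372.3  215.3] gap 0.2
postU [ 649.1 -434.3  207.9] gap 0.1
postL [ 588.1 -454.5  207.7] gap 0.2
ang x -1.24263068184621 85.84537657183843
ang x -1.2526497951036044 86.54816523731093
ang y-pi/2 -1.2623767746103312 63.422561779478784
ang y-pi/2 -1.2512465976116771 64.27970491085867
wrist tip [ 620.1 -353.1] [ 561.7 -371.5] 61.315389101677 ang -1.2645071860538974 mid [ 590.9 -362.3]
wrist post [ 648.  -432.9] [ 587.9 -452.6] 63.27893628103475 ang -1.254599271215994 mid [ 618.  -442.8]
seatU side z198 [ 626.7 -381.6  197. ]
seatL side z198 [ 566.8 -403.5  197. ]
bar [array([ 485.47456113, -340.37880206]), array([ 385.13707876, -391.39908536])] 112.56411362930446 0.4704139593858243 [ 435.30581994 -365.88894371]
(array([ 486.54543436, -340.22393487,  124.36861405]), np.float64(0.5367532885409794))
```

Tips, posts and bar triangulate consistently: prongs 63–64 mm apart, 86 mm from tip to post, bar 112 mm long. That puts the hook seat at about (601,-393), x axis at -1.252 rad, and the bar middle at (436,-366), angle 0.465.

Request:
send_rows:
  series:
    - {"translation": [-35.5,-13,0],"twist": [0,0,0],"hand": 60}
    - {"translation": [-35.5,-13,0],"twist": [0,0,-0.167],"hand": 60}
    - {"translation": [0,0,50],"twist": [0,0,0],"hand": 60}
    - {"translation": [0,0,50],"twist": [0,0,0],"hand": 60}
    - {"translation": [0,0,50],"twist": [0,0,0],"hand": 60}

```text
clock: 42.5
ee_pos: [436.4, -365.4, 185.0]
tool_rot: [0.973, 0.23, 0.001, -0.0]
wrist_force: [1.1, 0.3, 0.1]
width: 65.3
```

Request:
send_rows:
  series:
    - {"translation": [0,0,20],"twist": [0,0,0],"hand": 60}
    - {"translation": [0,0,0],"twist": [0,0,0],"hand": 60}
    - {"translation": [0,0,0],"twist": [0,0,0],"hand": 60}

```text
clock: 42.88
ee_pos: [436.9, -366.9, 168.0]
tool_rot: [0.973, 0.23, 0.001, 0.001]
wrist_force: [0.4, 0.3, 0.8]
width: 65.5
```

Run:
```python
from m import *
plan((435.8,-365.7,109),.465); c=grab('wrist','w11.png'); print(proj(c,(435.8,-365.7,120)))
```

```text
ee [ 436.9 -366.9  168. ] psi 0.464 | tool d [-0.5 -1.6 59. ] dist 59 twist z -0.001 z-ax [ 0.002 -0.001 -1.   ] w 65.5 t 42.9 j7 -0.17
[278.53939958 237.73671418]
```

View pics/w11.png

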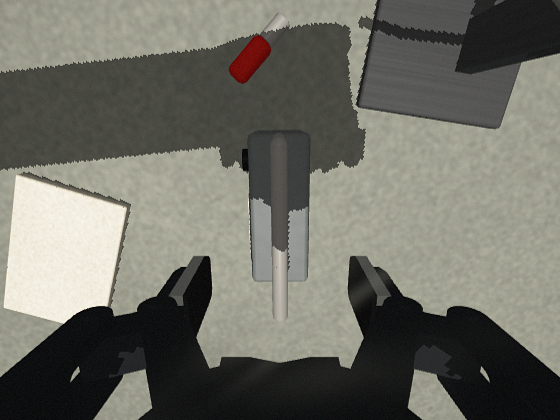

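Request:
send_rows:
  series:
    - {"translation": [0,0,40],"twist": [0,0,0],"hand": 60}
    - {"translation": [0,0,19],"twist": [0,0,0],"hand": 60}
    - {"translation": [0,0,0],"twist": [0,0,0],"hand": 60}
    - {"translation": [0,0,0],"twist": [0,0,0],"hand": 150}
    - {"translation": [0,0,0],"twist": [0,0,0],"hand": 255}

```text
clock: 43.55
ee_pos: [436.7, -366.3, 108.3]
tool_rot: [0.973, 0.23, 0.001, 0.0]
wrist_force: [0.2, -0.5, -0.2]
width: 29.8
```

Request:
send_rows:
  series:
    - {"translation": [0,0,0],"twist": [0,0,0],"hand": 255}
    - {"translation": [0,0,0],"twist": [0,0,0],"hand": 255}
    - {"translation": [0,0,0],"twist": [0,0,0],"hand": 255}
    - {"translation": [0,0,0],"twist": [0,0,0],"hand": 255}
    - {"translation": [0,0,0],"twist": [0,0,0],"hand": 255}

```text
clock: 44.18
ee_pos: [436.6, -366.3, 107.8]
tool_rot: [0.973, 0.23, 0.0, 0.0]
wrist_force: [-0.0, -2.0, 5.0]
width: 8.0
```

Run:
```python
from m import *
plan((435.8,-365.7,109),.319); print(sensors.state()['wrist_force'])
```

```text
ee [ 436.6 -366.3  107.8] psi 0.464 | tool d [-0.4 -0.9 -1.2] dist 2 twist z 0.145 z-ax [ 0.001 -0.001 -1.   ] w 8.0 t 44.2 j7 -0.11
[-0.02065942 -1.99266738  5.01933004]
```

Request:
send_rows:
  series:
    - {"translation": [0,0,-15],"twist": [0,0,0],"hand": 255}
    - {"translation": [0,0,-25],"twist": [0,0,0],"hand": 255}
    - {"translation": [0,0,-25],"twist": [0,0,0],"hand": 255}
    - {"translation": [0,0,-30],"twist": [0,0,0],"hand": 255}
    - {"translation": [0,0,-25],"twist": [0,0,0],"hand": 255}

```text
clock: 44.8
ee_pos: [435.1, -365.0, 227.5]
tool_rot: [0.973, 0.23, -0.001, -0.001]
wrist_force: [0.9, -0.4, -5.2]
width: 8.0
```

Request:
send_rows:
  series:
    - {"translation": [0,0,0],"twist": [0,0,0.072],"hand": 255}
    - {"translation": [0,0,0],"twist": [0,0,0.073],"hand": 255}
    - {"translation": [25,0,0],"twist": [0,0,0],"hand": 255}
    - {"translation": [25,0,0],"twist": [0,0,0],"hand": 255}
    - {"translation": [25,0,0],"twist": [0,0,0],"hand": 255}

```text
clock: 45.42
ee_pos: [507.0, -341.0, 226.3]
tool_rot: [0.987, 0.159, -0.001, -0.001]
wrist_force: [0.1, -0.5, -3.7]
width: 8.2
```

Request:
send_rows:
  series:
    - {"translation": [25,0,0],"twist": [0,0,0],"hand": 255}
    - {"translation": [25,0,0],"twist": [0,0,0],"hand": 255}
    - {"translation": [20,-1,0],"twist": [0,0,0],"hand": 255}
    - {"translation": [3,0,0],"twist": [0,0,0],"hand": 255}
    - {"translation": [0,0,0],"twist": [0,0,0],"hand": 255}

```text
clock: 46.05
ee_pos: [575.3, -318.9, 226.9]
tool_rot: [0.987, 0.158, -0.001, -0.0]
wrist_force: [-0.1, -0.2, -3.9]
width: 8.1
```

Request:
send_rows:
  series:
    - {"translation": [0,0,0],"twist": [0,0,0],"hand": 255}
    - {"translation": [0,0,0],"twist": [0,0,0],"hand": 255}
    - {"translation": [0,0,0],"twist": [0,0,0],"hand": 255}

```text
clock: 46.42
ee_pos: [575.9, -318.6, 227.2]
tool_rot: [0.987, 0.158, 0.0, -0.0]
wrist_force: [-0.7, -1.1, -3.8]
width: 7.7
```

Run:
```python
from m import *
plan((601.3,-392.6,187.8),.319); print(sensors.state()['wrist_force'])
c=grab('wrist','w12.png'); s=grab('side','s12.png'); im=s['image'][200:420,300:560]; cv2.imwrite('pics/s12c.png',cv2.resize(im,None,fx=2.7,fy=2.7,interpolation=cv2.INTER_CUBIC)[:,:,::-1])
```

```text
ee [ 575.9 -318.6  227.2] psi 0.318 | tool d [ 1.  78.2 39.3] dist 88 twist z -0.001 z-ax [-0.     0.001 -1.   ] w 7.7 t 46.4 j7 -0.47
[-0.69837222 -1.13569693 -3.80739296]
```

View pics/s12c.png

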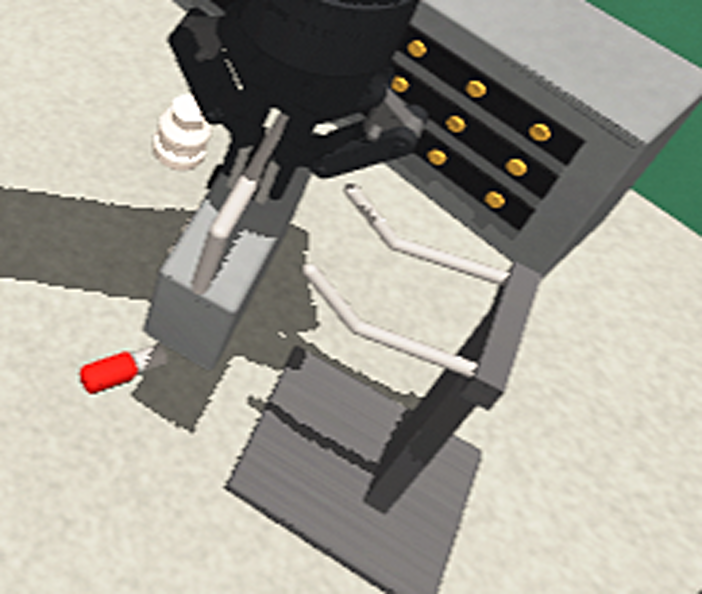

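View pics/w12.png

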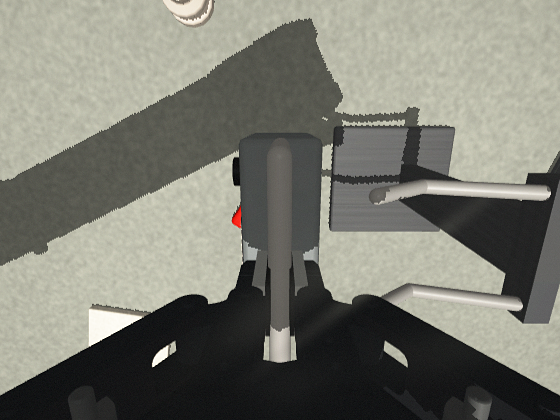

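Run:
```python
from h import *
c=grab('wrist'); x=np.array([.313,-.95,0]);y=np.array([.95,.313,0]);S=np.array([601.3,-392.6,0])
for k in(32,-32):
    print('seat',proj(c,S+k*y+[0,0,191]).round(),'tip',proj(c,S+k*y-32*x+[0,0,215]).round(),'post',proj(c,S+k*y+55*x+[0,0,206]).round())
print('bar',proj(c,S-78*x-55*0*y+55*y+[0,0,239]).round(),proj(c,S-78*x-55*y+[0,0,239]).round())
print('px tip@215',[onz(c,*q,215).round(1) for q in[(376,196)]],'post@206',[onz(c,*q,206).round(1) for q in[(548,193),(519,304)]],'seat@191',onz(c,427,187,191).round(1))
```

```text
seat [423. 189.] tip [378. 200.] post [545. 196.]
seat [410. 292.] tip [368. 316.] post [518. 306.]
bar [283. 158.] [282. 387.]
px tip@215 [array([ 623.2, -350.4,  215. ])] post@206 [array([ 650.7, -435.7,  206. ]), array([ 589.6, -454.7,  206. ])] seat@191 [ 633.5 -384.1  191. ]
```

Run:
```python
from h import *
c=grab('wrist'); p=c['s']['ee_pos']; y=np.array([.95,.313,0]); print(p.round(1))
for z in(239,235,231,227):
    a,b=onz(c,280,139,z),onz(c,280,361,z); print(z,np.linalg.norm(a-b).round(1),'ends rel TCP along bar',((a-p)@y).round(1),((b-p)@y).round(1))
```

```text
[ 576.2 -318.4  227.1]
239 102.0 ends rel TCP along bar 62.7 -39.3
235 105.3 ends rel TCP along bar 62.5 -42.9
231 108.6 ends rel TCP along bar 62.2 -46.4
227 112.0 ends rel TCP along bar 62.0 -50.0
```

Request:
send_rows:
  series:
    - {"translation": [1,16,3],"twist": [0,0,0],"hand": 255}
    - {"translation": [0,15,0],"twist": [0,0,0],"hand": 255}
    - {"translation": [0,15,0],"twist": [0,0,0],"hand": 255}
    - {"translation": [0,0,0],"twist": [0,0,0],"hand": 255}
    - {"translation": [0,10,6],"twist": [0,0,0],"hand": 255}

```text
clock: 47.25
ee_pos: [595.5, -370.2, 218.1]
tool_rot: [0.987, 0.159, 0.0, -0.001]
wrist_force: [0.1, 0.4, -5.0]
width: 8.3
```

Request:
send_rows:
  series:
    - {"translation": [0,11,10],"twist": [0,0,0],"hand": 255}
    - {"translation": [0,11,10],"twist": [0,0,0],"hand": 255}
    - {"translation": [0,0,3],"twist": [0,0,0],"hand": 255}
    - {"translation": [0,0,0],"twist": [0,0,0],"hand": 255}
    - {"translation": [0,0,0],"twist": [0,0,0],"hand": 255}

```text
clock: 47.88
ee_pos: [601.9, -391.8, 195.3]
tool_rot: [0.987, 0.159, 0.0, -0.0]
wrist_force: [0.3, -0.7, -3.7]
width: 7.8
```

Run:
```python
from m import *
plan((602.3,-392.3,187.8),.319); print(sensors.state()['wrist_force'])
```

```text
ee [ 601.9 -391.8  195.3] psi 0.319 | tool d [0.2 0.6 7.5] dist 8 twist z 0.000 z-ax [ 0.     0.001 -1.   ] w 7.8 t 47.9 j7 -0.37
[ 0.25045031 -0.67089868 -3.65930327]
```

Still carrying the full weight with no contact. I'll lower it in small steps.

Request:
send_rows:
  series:
    - {"translation": [0,0,4],"twist": [0,0,0],"hand": 255}
    - {"translation": [0,0,0],"twist": [0,0,0],"hand": 255}
    - {"translation": [0,0,2],"twist": [0,0,0],"hand": 255}
    - {"translation": [0,0,0],"twist": [0,0,0],"hand": 255}
    - {"translation": [0,0,0],"twist": [0,0,0],"hand": 255}

```text
clock: 48.5
ee_pos: [601.8, -392.4, 189.3]
tool_rot: [0.987, 0.159, 0.0, 0.0]
wrist_force: [0.2, -0.7, -3.3]
width: 7.8
```

Request:
send_rows:
  series:
    - {"translation": [0,0,1],"twist": [0,0,0],"hand": 255}
    - {"translation": [0,0,0],"twist": [0,0,0],"hand": 255}
    - {"translation": [0,0,0],"twist": [0,0,0],"hand": 255}

```text
clock: 48.88
ee_pos: [601.9, -392.6, 188.7]
tool_rot: [0.987, 0.159, 0.0, 0.0]
wrist_force: [0.1, -1.4, 1.7]
width: 8.0
```

Request:
send_rows:
  series:
    - {"translation": [0,0,1],"twist": [0,0,0],"hand": 255}
    - {"translation": [0,0,0],"twist": [0,0,0],"hand": 255}
    - {"translation": [0,0,0],"twist": [0,0,0],"hand": 255}

```text
clock: 49.25
ee_pos: [602.0, -393.0, 188.4]
tool_rot: [0.987, 0.159, 0.001, 0.001]
wrist_force: [1.2, -1.9, 6.0]
width: 7.8
```

Request:
send_rows:
  series:
    - {"translation": [0,0,-1],"twist": [0,0,0],"hand": 255}
    - {"translation": [0,0,0],"twist": [0,0,0],"hand": 225}
    - {"translation": [0,0,0],"twist": [0,0,0],"hand": 200}
    - {"translation": [0,0,0],"twist": [0,0,0],"hand": 160}
    - {"translation": [0,0,0],"twist": [0,0,0],"hand": 160}

```text
clock: 49.88
ee_pos: [601.4, -391.7, 187.4]
tool_rot: [0.987, 0.159, -0.001, -0.001]
wrist_force: [-0.4, -0.2, 0.1]
width: 31.9
```

Request:
send_rows:
  series:
    - {"translation": [0,0,0],"twist": [0,0,0],"hand": 160}
    - {"translation": [0,0,0],"twist": [0,0,0],"hand": 160}
    - {"translation": [0,0,-10],"twist": [0,0,0],"hand": 160}
    - {"translation": [0,0,-15],"twist": [0,0,0],"hand": 160}
    - {"translation": [0,0,-30],"twist": [0,0,0],"hand": 160}

```text
clock: 50.5
ee_pos: [601.4, -391.9, 243.6]
tool_rot: [0.987, 0.159, -0.001, -0.001]
wrist_force: [-0.1, -0.5, 0.3]
width: 31.7
```

Request:
send_rows:
  series:
    - {"translation": [0,0,-40],"twist": [0,0,0],"hand": 160}
    - {"translation": [0,0,-30],"twist": [0,0,0],"hand": 255}
    - {"translation": [0,0,0],"twist": [0,0,0],"hand": 255}
    - {"translation": [0,0,0],"twist": [0,0,0],"hand": 255}

```text
clock: 51.0
ee_pos: [601.5, -392.2, 312.9]
tool_rot: [0.987, 0.159, -0.0, -0.0]
wrist_force: [-0.6, 0.1, -0.8]
width: -0.1
```

Run:
```python
from m import *
plan((600,100,300),.319)
w=grab('wrist');s=grab('side');t=grab('top')
a=cv2.resize(s['image'][200:420,300:560],(400,338)); b=w['image'][60:398,80:480]; 
cc=cv2.resize(t['image'][110:290,100:240],None,fx=2,fy=2,interpolation=cv2.INTER_CUBIC)[:260]
cv2.imwrite('pics/mix.png',np.vstack([np.hstack([a,b]),np.pad(cc,((0,0),(0,800-cc.shape[1]),(0,0)))])[:598,:,::-1])
# switch box: toggle grip (black ball) in top
im=t['image'];y0,x0=140,195;sub=im[140:180,195:235].max(2);m=(sub<45).astype('uint8');n,l,st,ce=cv2.connectedComponentsWithStats(m);print([(st[i,4],(ce[i]+[195,140]).round(1)) for i in range(1,n) if st[i,4]>8])
```

```text
ee [ 601.5 -392.2  312.9] psi 0.318 | tool d [ 152.7 -467.9   13.4] dist 492 twist z -0.001 z-ax [-0.     0.001 -1.   ] w -0.1 t 51.0 j7 -0.41
[(np.int32(41), array([210.1, 161.8]))]
```

View pics/mix.png

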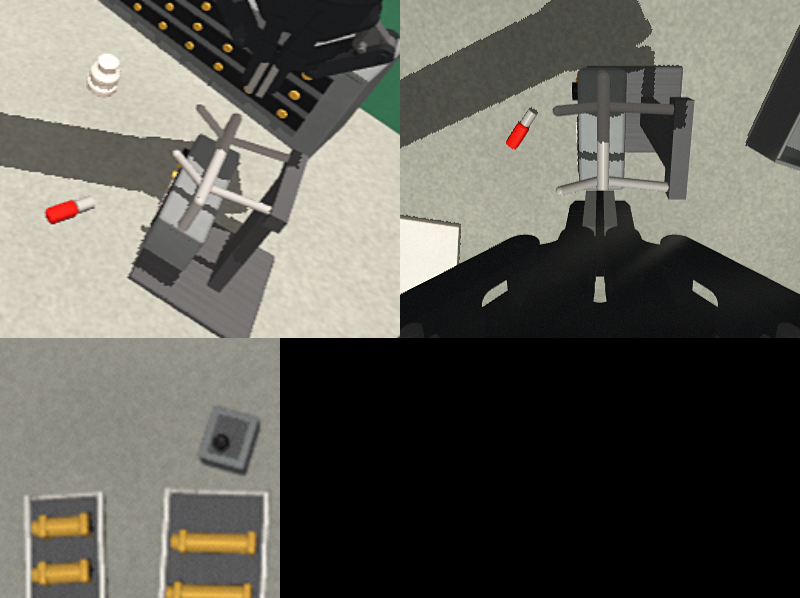

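The test set hangs with its bar in both prongs and the case free. Now I'll locate the toggle by triangulation.

Run:
```python
from h import *
t=grab('top');s=grab('side')
sub=s['image'][150:210,250:310].max(2);m=(sub<45).astype('uint8');n,l,st,ce=cv2.connectedComponentsWithStats(m);B=[(st[i],(ce[i]+[250,150])) for i in range(1,n) if st[i,4]>8];
for st_,c_ in B: print(st_,c_.round(1), tri(t,(210.1,161.8),s,c_))
# box outline in top: darker than desk
g=cv2.cvtColor(t['image'],cv2.COLOR_RGB2GRAY)[135:188,190:242]; m=(g<100).astype('uint8'); n,l,st,ce=cv2.connectedComponentsWithStats(m); i=1+st[1:,4].argmax(); print(st[i],g[0,:5])
k=cv2.findContours((l==i).astype('uint8'),cv2.RETR_EXTERNAL,cv2.CHAIN_APPROX_NONE)[0][0]
for z in(0,40):
    P=np.array([onz(t,u+190,v+135,z)[:2] for u,v in k[:,0].astype(float)],np.float32); r=cv2.minAreaRect(P); print(z,r,cv2.boxPoints(r).round().tolist())
for v in [80,84,88]: print('grip if z',v,onz(t,210.1,161.8,v).round(1))
```

```text
[19 17  7  9 47] [272.  170.9] (array([663.48634462, 107.57629965,  84.98305536]), np.float64(0.30264151157123836))
[ 14  13  21  23 310] [141 143 140 145 140]
0 ((693.9927978515625, 108.01435852050781), (40.663509368896484, 52.46285629272461), 76.54603576660156) [[664.0, 94.0], [715.0, 82.0], [724.0, 122.0], [673.0, 134.0]]
40 ((683.06689453125, 103.91014099121094), (39.40419006347656, 50.83808898925781), 76.54603576660156) [[654.0, 91.0], [703.0, 79.0], [712.0, 117.0], [663.0, 129.0]]
grip if z 80 [665.  108.1  80. ]
grip if z 84 [663.9 107.6  84. ]
grip if z 88 [662.8 107.2  88. ]
```

Request:
send_rows:
  series:
    - {"translation": [18,-54,0],"twist": [0,0,0],"hand": 255}
    - {"translation": [18,-54,0],"twist": [0,0,0],"hand": 255}
    - {"translation": [18,-54,0],"twist": [0,0,0],"hand": 255}
    - {"translation": [18,-54,0],"twist": [0,0,0],"hand": 255}
    - {"translation": [18,-54,0],"twist": [0,0,0],"hand": 255}

```text
clock: 51.88
ee_pos: [602.2, -105.5, 312.7]
tool_rot: [0.987, 0.159, -0.0, -0.001]
wrist_force: [0.5, 0.3, -0.0]
width: 0.2
```

Request:
send_rows:
  series:
    - {"translation": [18,-54,0],"twist": [0,0,0],"hand": 255}
    - {"translation": [19,-54,0],"twist": [0,0,0],"hand": 255}
    - {"translation": [19,-55,0],"twist": [0,0,0],"hand": 255}
    - {"translation": [19,-55,0],"twist": [0,0,-0.164],"hand": 255}
    - {"translation": [0,0,0],"twist": [0,0,-0.166],"hand": 255}

```text
clock: 52.5
ee_pos: [604.5, 131.1, 311.8]
tool_rot: [0.945, 0.327, -0.001, -0.001]
wrist_force: [0.2, -1.2, -0.2]
width: -0.2
```

Request:
send_rows:
  series:
    - {"translation": [0,0,0],"twist": [0,0,-0.166],"hand": 255}
    - {"translation": [0,0,0],"twist": [0,0,-0.166],"hand": 255}
    - {"translation": [0,0,40],"twist": [0,0,-0.166],"hand": 255}
    - {"translation": [0,0,40],"twist": [0,0,-0.166],"hand": 255}
    - {"translation": [0,0,20],"twist": [0,0,0],"hand": 255}

```text
clock: 53.12
ee_pos: [604.2, 122.9, 210.9]
tool_rot: [0.793, 0.61, -0.001, -0.001]
wrist_force: [0.2, 0.4, 0.5]
width: 0.1
```

Request:
send_rows:
  series:
    - {"translation": [0,0,0],"twist": [0,0,0],"hand": 255}
    - {"translation": [0,0,0],"twist": [0,0,0],"hand": 255}

```text
clock: 53.38
ee_pos: [606.4, 122.9, 214.8]
tool_rot: [0.793, 0.61, 0.001, 0.0]
wrist_force: [0.2, 0.3, 0.2]
width: 0.1
```

Run:
```python
from m import *
plan((605.5,123,88),1.311)
for n,z in (('wrist',18),('top',14)):
  for s in shells(grab(n),z,100): print(n,s)
```

```text
ee [606.4 122.9 214.8] psi 1.311 | tool d [ -0.3  -1.1 126.8] dist 127 twist z -0.000 z-ax [ 0.002  0.001 -1.   ] w 0.1 t 53.4 j7 -0.29
wrist (868.6, 8.0, 15, 12, 1.537, (np.int64(536), np.int64(227)))
wrist (868.1, 63.2, 14, 12, 1.536, (np.int64(533), np.int64(179)))
wrist (485.3, 116.9, 111, 37, 1.576, (np.int64(175), np.int64(218)))
wrist (550.5, 114.2, 111, 33, 1.579, (np.int64(232), np.int64(207)))
wrist (868.4, 118.8, 14, 12, 1.534, (np.int64(531), np.int64(127)))
wrist (868.3, 174.3, 13, 12, 1.532, (np.int64(529), np.int64(70)))
wrist (447.3, 296.1, 76, 39, 1.663, (np.int64(75), np.int64(62)))
wrist (868.1, 228.8, 13, 12, 2.882, (np.int64(526), np.int64(7)))
wrist (566.7, 294.5, 50, 31, 1.619, (np.int64(192), np.int64(26)))
wrist (506.8, 299.7, 72, 35, 1.673, (np.int64(131), np.int64(39)))
top (487.5, 116.6, 97, 30, 1.602, (np.int64(206), np.int64(238)))
top (553.0, 115.0, 98, 28, 1.574, (np.int64(208), np.int64(212)))
top (1039.7, -63.8, 1514, 94, 1.572, (np.int64(279), np.int64(31)))
```

All five shells are still in place. Pushing the toggle.

Request:
send_rows:
  series:
    - {"translation": [0,0,45],"twist": [0,0,0],"hand": 255}
    - {"translation": [0,0,45],"twist": [0,0,0],"hand": 255}
    - {"translation": [0,0,37],"twist": [0,0,0],"hand": 255}
    - {"translation": [0,15,0],"twist": [0,0,0],"hand": 255}
    - {"translation": [0,12,0],"twist": [0,0,0],"hand": 255}

```text
clock: 54.1
ee_pos: [634.4, 115.9, 88.7]
tool_rot: [0.792, 0.61, 0.002, 0.001]
wrist_force: [-0.1, -0.4, 0.4]
width: -0.2
```

Request:
send_rows:
  series:
    - {"translation": [0,8,0],"twist": [0,0,0],"hand": 255}
    - {"translation": [0,8,0],"twist": [0,0,0],"hand": 255}
    - {"translation": [0,8,0],"twist": [0,0,0],"hand": 255}
    - {"translation": [0,8,0],"twist": [0,0,0],"hand": 255}
    - {"translation": [0,8,0],"twist": [0,0,0],"hand": 255}

```text
clock: 54.72
ee_pos: [670.8, 105.8, 86.3]
tool_rot: [0.792, 0.61, 0.0, -0.0]
wrist_force: [0.4, -0.3, -0.1]
width: 0.3
```

Request:
send_rows:
  series:
    - {"translation": [0,2,0],"twist": [0,0,0],"hand": 255}
    - {"translation": [0,0,0],"twist": [0,0,0],"hand": 255}
    - {"translation": [0,-20,0],"twist": [0,0,0],"hand": 255}
    - {"translation": [0,-25,0],"twist": [0,0,0],"hand": 255}
    - {"translation": [0,-25,-40],"twist": [0,0,0],"hand": 255}

```text
clock: 55.35
ee_pos: [601.0, 123.6, 123.6]
tool_rot: [0.792, 0.61, -0.003, -0.002]
wrist_force: [-0.4, 0.6, 1.6]
width: 0.2
```

Request:
send_rows:
  series:
    - {"translation": [-40,0,-40],"twist": [0,0,0],"hand": 255}
    - {"translation": [-50,0,-30],"twist": [0,0,0],"hand": 255}
    - {"translation": [-50,0,-30],"twist": [0,0,0],"hand": 255}
    - {"translation": [-50,0,0],"twist": [0,0,0],"hand": 255}
    - {"translation": [0,0,0],"twist": [0,0,0],"hand": 255}

```text
clock: 55.98
ee_pos: [554.5, -65.9, 227.1]
tool_rot: [0.795, 0.607, 0.001, -0.0]
wrist_force: [0.8, 0.1, 0.0]
width: -0.1
```

Run:
```python
from m import *
plan((600,100,200))
t=grab('top');s=grab('side')
sub=s['image'][145:215,245:315].max(2);m=(sub<45).astype('uint8');n,l,st,ce=cv2.connectedComponentsWithStats(m);print([(st[i],(ce[i]+[245,145]).round(1)) for i in range(1,n) if st[i,4]>8])
for sh in shells(t,14,100): print(sh)
u=lambda im,y0,y1,x0,x1,f:cv2.resize(im[y0:y1,x0:x1],None,fx=f,fy=f,interpolation=cv2.INTER_CUBIC)
a=s['image']; b=u(t['image'],120,320,90,490,2); 
a=cv2.resize(a,(266,200))
c=u(s['image'],130,250,130,330,2)[:200,:400]
cv2.imwrite('pics/fin.png',np.vstack([b,np.pad(np.hstack([a,c]),((0,0),(0,134),(0,0)))])[:,:,::-1])
```

```text
ee [554.5 -65.9 227.1] psi 1.304 | tool d [1.72e+02 1.00e-01 2.73e+01] dist 174 twist z 0.000 z-ax [ 0.001  0.001 -1.   ] w -0.1 t 56.0 j7 -0.05
[(array([   0,    0,   70,   40, 1205], dtype=int32), array([280.3, 157.5]))]
(450.8, 297.7, 70, 30, 1.653, (np.int64(131), np.int64(251)))
(488.8, 120.2, 105, 30, 1.572, (np.int64(205), np.int64(238)))
(509.0, 302.5, 71, 28, 1.654, (np.int64(131), np.int64(227)))
(553.0, 117.8, 107, 28, 1.574, (np.int64(207), np.int64(212)))
(567.9, 308.4, 69, 31, 1.656, (np.int64(131), np.int64(204)))
(1039.7, -63.8, 1514, 94, 1.572, (np.int64(279), np.int64(31)))
```

View pics/fin.png

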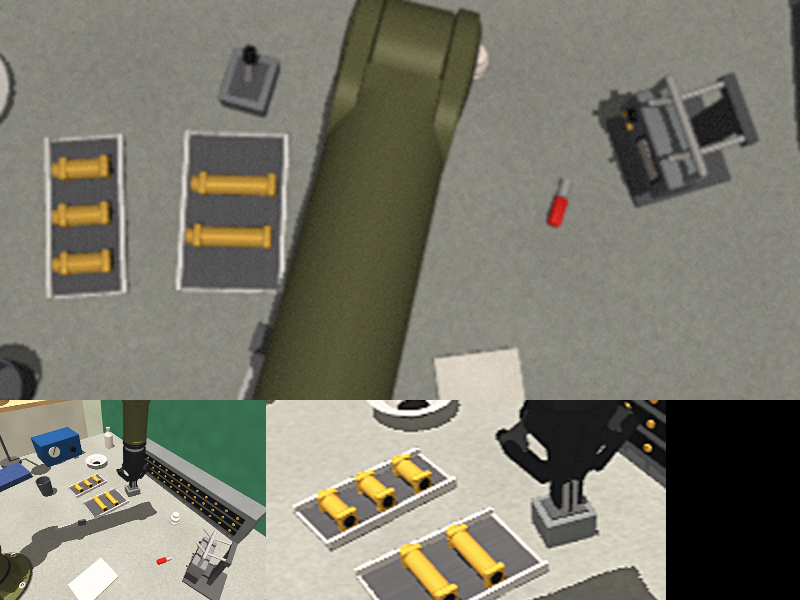

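The final view shows three shorts across the narrow lane, two longs across the wide lane, the test set on both prongs, and the toggle leaning away from the robot at (249,52) in the crop. The key handle has not moved. The arm is clear of everything.

```bash
python3 -c "
from plant import job_done; print(job_done())"
```

```text
the job is handed in; nothing more can be done
None
```

The desk is cleared and the job is handed in at about 56 s of robot time, with the gripper touching nothing.

- **Shells:** Only five were on the desk, three short and two long. The short ones lie side by side across the narrow rack's lane and the long ones across the wide rack's. The last top-camera check read about 70 mm and 105 mm long, with spacings near 58 mm and 64 mm, all inside the rails.
- **Test set:** It hangs by its handle bar on both prongs. Contact came with the bar at about 200 mm, as expected. It was still hanging in the final top view.
- **Toggle:** I pushed it last, and in the final top view it leans away from the robot (off). The side-camera check of it failed because the gripper covered the switch in that picture.
- **Bystanders:** I touched neither. The red key handle looks unmoved. The insulator was partly behind the arm in the final picture, but earlier views showed it standing.

**Disagreements:** The cameras differed by up to about 4 mm on the rack centres. In one close wrist view the bar's far end read about 7 mm off along its length. That was probably the handle's upright showing past the bar, and it was within the 14 mm of room beside the prongs.

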